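Lock the bread cutter's blade with its ball-lock pin

TASK

Put the bread cutter away safely: push its blade arm all the way down, then take the ball-lock pin from its cradle with the red thumb button on the side of its grip squeezed in, push it through the keeper fork and the blade's eye until its shoulder is fully home, and let go so that the button springs out and the pin locks there. Feel your way in rather than forcing the pin, and leave the loaf, the wine glass, the tumbler and the jigger alone.

Things in the scene. Friction and masses are not known exactly. Their poses are not given: they have to be found in the camera images.
- cutter: Bread cutter, fixed to the worktop: beech board 150 (x) x 400 (y) x 30 mm, origin under it on the worktop. x = direction in which the pin goes in (away from the robot if not turned), y along the blade to the aluminium hinge post, z up. Steel blade arm in the plane x = +20 mm, hinge axis at y = +140, z = 78 mm. With the arm down nothing on the board is over 105 mm high.
- blade (a joint): Blade arm angle (rad): 0 = right down on its stop, grows as it rises (to 0.75). The 0.30 kg arm stays where it is left (stiff hinge); 1 to 3 N on the handle lowers it.
- handle (a point): Middle of the dark wooden handle (100 mm long, 28 mm thick) on its axis, 320 mm from the hinge axis, arm reaching to -y. Push it down from above; it moves in an arc about the hinge.
- eye (a point): Centre of the eye: a 13.6 mm hole in the arm (5 mm thick there), 225 mm from the hinge axis. With the arm on its stop it lies between the fork plates, 2.8 mm below the line of their holes: the pin's nose must lift it into line (arm then 0.005 to 0.02 rad), 5 to 15 N along the pin.
- keeper_mouth (a point): Mouth of the near hole of the steel keeper fork, on its axis, at the fork's nominal place; axes as cutter. Screwed down through slots, the real fork stands up to 5.5 mm nearer or farther along x (not sideways or up), so feel for home. Two plates 6 mm thick, 31 mm over both (blade midway), 34 mm wide, tops 17 mm above the axis, holes 13.6 mm.
- cradle (a point): Point on the axis of the cradle beside the hinge, where the pin's shoulder lies at the start (within 2 mm along x); axes as cutter. The pin lies loose and level, parallel to x, its grip on a saddle (53 mm behind the shoulder, sides 16 mm below the axis), its shank in an open V rest. It lifts straight up.
- pin_head (a point): Centre of the pin's black grip (48 mm along the pin, 22 wide, 40 high), on the pin axis; x axis towards the nose, y to the button's side. Red thumb button (14 x 22 mm, 4.5 mm proud, centre 5 mm above the axis) on the +y face. The shoulder is 36 mm ahead, the nose's end 88.5 mm. Grasp from above across the 22 mm width, tips 8 to 10 mm below the axis: the +y finger presses the button in.
- pin: Ball-lock pin, about 0.15 kg; origin on its axis at the shoulder face (19 mm across), x axis towards the nose. Ahead of it: shank 12 mm thick, 40 mm long, then a tapered nose 12.5 mm long, 5 mm across at its end. A locking ball on the +y side, 33 to 38 mm ahead of the shoulder, stands out to 10 mm from the axis; it goes in only with the button.
- pin_button (a joint): Travel of the thumb button (m): 0 = fully out (ball out, locked), 0.0045 = flush with the grip (ball in). Spring 4.5 N rising to 8 N; squeezing the grip with 15 N or more drives it flush and clamps the grip, 35 N holds the pin firmly. It cannot come fully out while the ball is inside a hole.
- loaf: Plaited loaf, 179 x 279 x 91 mm, behind the cutter, to the right of a fixed white tiered stand with baubles (400 mm tall, keep the arm clear of it); origin under its centre. Leave alone.
- wine_glass: Stemmed wine glass, 91 mm across, 245 mm tall, right of the cutter; origin under its foot. Leave alone.
- tumbler: Glass tumbler with ice, 73 mm across, 100 mm tall, on a black coaster left of the cutter; origin under its base. Leave alone.
- jigger: Brass double jigger, 47 mm across, 101 mm tall, left of the cutter; origin under its base. Leave alone.
Mind the look-alikes: they are no part of the job. Leave any turquoise look-alike of the pin alone.

How it is judged:
On the way, in this order (a step that is already met when the one before it is completed fails the run):
1. the blade arm is pushed down on its stop, the pin still in its cradle (value of joint blade below 0.01 rad and distance between pin_head and cradle below 0.06 m), for 0.2 s.
2. the pin, with its button held in, stands with its nose through the fork and the eye (value of joint pin_button above 0.003 m and x of pin_head in the frame of keeper_mouth between -0.049 and -0.023 m and y of pin_head in the frame of keeper_mouth between -0.006 and 0.006 m and z of pin_head in the frame of keeper_mouth between -0.006 and 0.006 m), for 0.1 s.
At the end, for the whole second after the job is handed in: The pin is locked in the fork: shoulder home (within the 5.5 mm of the fork's place and 2 mm play), head within 6 mm of the hole axis, tilt under 0.12 rad, button out to under 1.2 mm, blade arm hung on the pin (0.002 to 0.022 rad), all at rest (value of joint pin_button below 0.0012 m and x of pin_head in the frame of keeper_mouth between -0.0445 and -0.029 m and y of pin_head in the frame of keeper_mouth between -0.006 and 0.006 m and z of pin_head in the frame of keeper_mouth between -0.006 and 0.006 m and angle between the x axis of pin and the x axis of cutter, either way round below 0.12 rad and value of joint blade between 0.002 and 0.022 rad and linear speed of pin below 0.02 m/s); the robot touches nothing.
It fails at once if the pin is forced: over 45 N between the pin and the cutter (fork or eye) (contact force between pin and cutter above 45 N).
It fails at once if the pin is dropped on the worktop (height (world z) of pin_head below 0.045 m).
It fails at once if the loaf, wine glass, tumbler or jigger is moved more than 20 mm (distance of any of loaf, wine_glass, tumbler, jigger from where it was at the start of the episode above 0.02 m).
It also fails if it takes over 72 s, if anything falls off the work surface, if the arm or the gripper's body presses on something with over 40 N, if the wrist force passes 120 N, or if a joint passes its speed limit or range.

ROBOT

A 6-joint arm with a two-finger parallel gripper is mounted at the origin on a cart in front of the work surface, level with it; the furniture and walls round the work are solid. World frame = base frame: x ahead of the robot, y to its left, z up, the work surface at z = 0. Lengths are in m, angles in rad, forces in N, time in s.
With the tool pointing down it reaches from about 0.275 to 0.975 m from the base axis. Payload 8.4 kg.
Tool frame: the origin (TCP) lies between the finger pads; the fingertips stand 8 mm ahead of it and the grasp point (between the pads) lies 11 mm behind it; z points along the fingers, y is the line along which they close (so a half turn about z gives the same grasp; the last joint's range is limited). The gripper opens to 92 mm and grips with 3 to 60 N. Pads are 20 mm wide; open, the fingers measure 128 mm over their backs; the gripper's body (75 mm by 189 mm) begins 69 mm behind the grasp point.
Start: joints at [1.159, 0.353, 1.633, -0, 1.155, -0.002], TCP at [0.249, 0.573, 0.193] pointing down, gripper open.
Joint ranges: [-2.63, 2.63], [-0.92, 2.1], [0.06, 2.66], [-1.3, 4.44], [0, 2.69], [-3.02, 3.02]. Speed limits (rad/s): [2.22, 2.22, 2.79, 3.14, 3.14, 3.14].

INTERFACE

Orientations are given as [roll, pitch, yaw] about the fixed x, y, z axes, in that order (R = Rz(yaw) Ry(pitch) Rx(roll)).
In Python, from station import arm gives the robot as it stands.
- The arm moves only by the tool step_arm, never from a script. Its arguments are lists of equal length, an entry for each row: "slide": the shift along the tool's x, y, z in cm, a list of three; "delta_rot": the turn, a rotation vector about the tool's x, y, z in degrees, a list of three; "grip": the finger opening in cm, from 0 to 9.19. A call has 1 to 20 rows; each row shifts and turns the commanded pose from where the row before left it, along the tool's axes as they then stand; what a row does not reach is not made up. A row lasts 1/12 s, in which the tool goes at most 41.7 mm and 7.16 degrees, less where a joint would pass 70% of its speed; a pose out of reach is approached as far as the arm can. A call with a gripper value outside its range is refused whole. The fingers move at their own pace and stop on an object; "force" is the grip in N (left out, the last holds). Time passes only in rows, so rows that do not move let the fingers close. It gives the time, the measured TCP pose, the force, the opening and the grip force at its end, in the units of the state.
- arm.get_state(): the state, without advancing time (a new reading comes with each control period).
- arm.grab_frame(name): name is "scene" or "top" or "wrist"; returns a dict with "color" (480x640x3 uint8, red, green, blue), "fx", "fy", "cx", "cy" (pixels), "distortion" ([k1, k2, p1, p2, k3] as OpenCV has them; the pictures are not rectified), "cam_to_world" (4x4, takes a point from camera to world coordinates); the wrist camera has in their place "mount" (4x4, takes a point from camera to tool coordinates, whose origin is the TCP and whose axes are the flange's). Camera axes: x right, y up, looking along -z (the intrinsics and any distortion apply to the point x, -y, -z); pixel columns grow to the right and rows downward; lengths in m; the calibration is good to about 2 mm. A picture is of the moment at which its call begins: read the wrist's pose just before it. There is no depth.
- arm.hand_in(): hands the job in; it is judged then, once.
The state is a dict: "t": time; "qpos": joint angles; "qd": joint speeds; "joint_torque": joint torques, N m; "position": TCP position; "tool_rot": TCP orientation; "ft_force": force on the tool from outside, world axes, zero at the start; "ft_torque": the same for the moment, N m; "gripper_width": finger opening in m; "finger_force": force on a finger pad.
Only numpy, scipy, OpenCV 4.12 (cv2) and the standard library are available. Lean on these libraries where they do the work, as an engineer would, in place of code of your own. Each camera call takes 0.05 s, during which the arm holds its last target. There are 200 camera calls.

## Working session

There is one attempt and no reset: what is moved stays moved. The work goes in short steps, Python scripts to look and compute and a tool call to move; the robot and the scene stay as the last step left them, time stands still between calls to the robot, and variables do not carry over. Pictures are saved under pics/ and viewed, at most 10 in all, crops included, and the job is handed in when it is done.

Besides the shell and the picture viewer there is one more tool, called after "Request:" as name(argument=value, ...), one argument or row to a line, values as JSON. step_arm: Moves the arm, as the interface text tells. Its arguments: {"type":"object","properties":{"slide":{"type":"array"},"delta_rot":{"type":"array"},"grip":{"type":"array"},"force":{"type":"number"}},"required":["slide","delta_rot","grip"]}

```bash
mkdir -p pics
python3 - <<'E'
from station import arm
import cv2,pickle
s=arm.get_state();print(s)
for n in("scene","top"):
    f=arm.grab_frame(n);cv2.imwrite(f"pics/{n}0.png",f["color"][:,:,::-1]);pickle.dump(f,open(n+".pkl","wb"))
    print(n,f["fx"],f["cx"],f["cy"],f["distortion"],f["cam_to_world"])
E
```

```text
{'t': 0.0, 'qpos': array([ 1.15861370e+00,  3.53624329e-01,  1.63416117e+00, -3.98008938e-05,
        1.15524447e+00, -2.37247902e-03]), 'qd': array([ 7.41616619e-04, -1.41273218e-03,  8.80865530e-04,  4.48720293e-04,
       -6.51313299e-04,  7.38149501e-05]), 'joint_torque': array([ 1.38465613e-03, -5.93856239e+01, -3.34207213e+01,  6.99382788e-02,
        2.35972228e-02, -1.05606591e-04]), 'position': array([0.24879427, 0.57273527, 0.19246705]), 'tool_rot': array([-3.14015526e+00,  3.29803598e-05,  2.73179862e+00]), 'ft_force': array([ 0.12662145,  0.28155079, -0.48902105]), 'ft_torque': array([ 0.02231181,  0.0244846 , -0.06423434]), 'finger_force': 0.0, 'gripper_width': 0.09181422444045473}
scene 561.5332875844412 328.384000792459 244.30878588171873 [-0.09674382  0.          0.          0.          0.        ] [[ 8.36759775e-01  3.73223786e-01 -4.00670793e-01  4.48820599e-02]
 [-5.47569279e-01  5.69022613e-01 -6.13499104e-01 -9.42221150e-01]
 [-9.81716283e-04  7.32746389e-01  6.80501113e-01  9.69626990e-01]
 [ 0.00000000e+00  0.00000000e+00  0.00000000e+00  1.00000000e+00]]
top 590.4666508825559 316.55246860133315 244.73721679037322 [0.0124786 0.        0.        0.        0.       ] [[ 0.00933749  0.98059339 -0.19583008  0.25650587]
 [-0.99992596  0.01068462  0.00582382 -0.13670032]
 [ 0.00780317  0.1957612   0.98062055  1.63930091]
 [ 0.          0.          0.          1.        ]]
```

View pics/scene0.png

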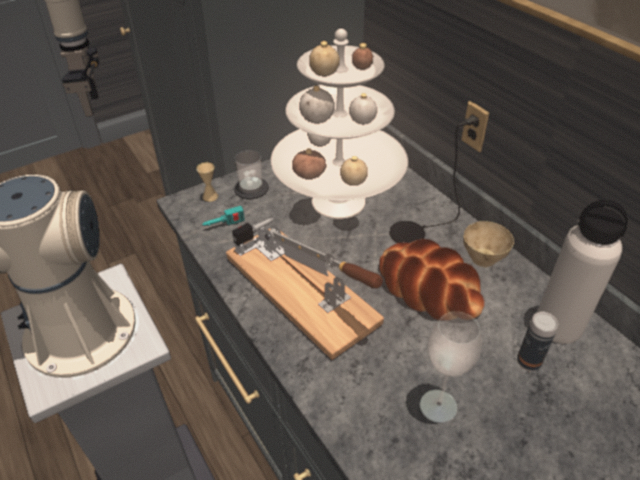

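View pics/top0.png

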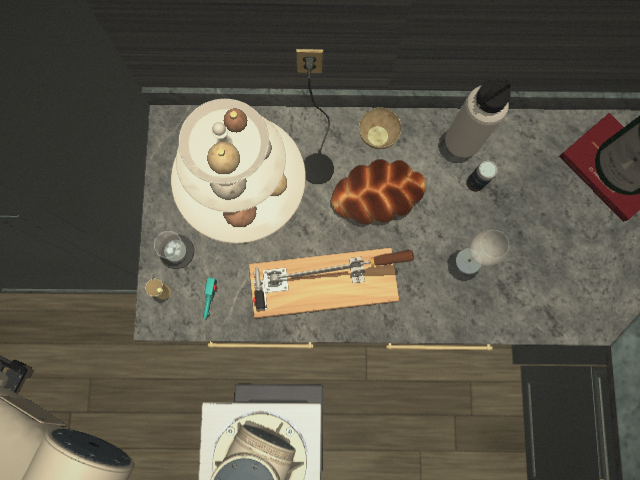

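The scene view shows the board with its raised arm, handle near (360,273), black pin grip near (243,234) and the turquoise look-alike at (225,217). The top view shows the board corners near (249,264), (391,249), (398,301), (252,317), with the pin grip at (260,300).

Run:
```python
import cv2
a=cv2.imread("pics/top0.png")[240:325,240:420];cv2.imwrite("pics/c1.png",cv2.resize(a,None,fx=4.4,fy=4.4,interpolation=2))
a=cv2.imread("pics/scene0.png")[208:358,220:390];cv2.imwrite("pics/c2.png",cv2.resize(a,None,fx=4,fy=4,interpolation=2))
```

```text
(no output)
```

View pics/c1.png

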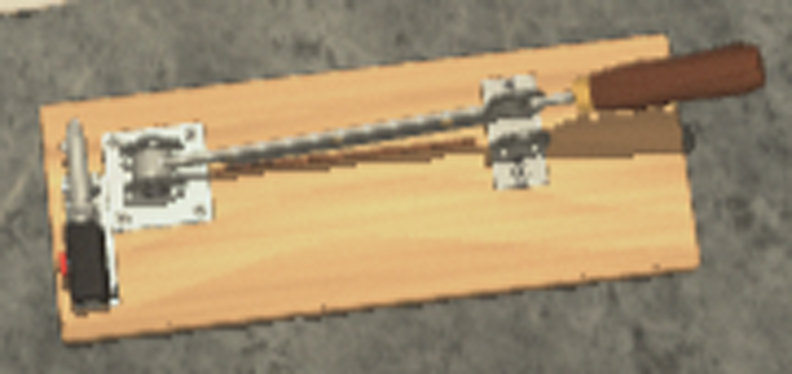

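View pics/c2.png

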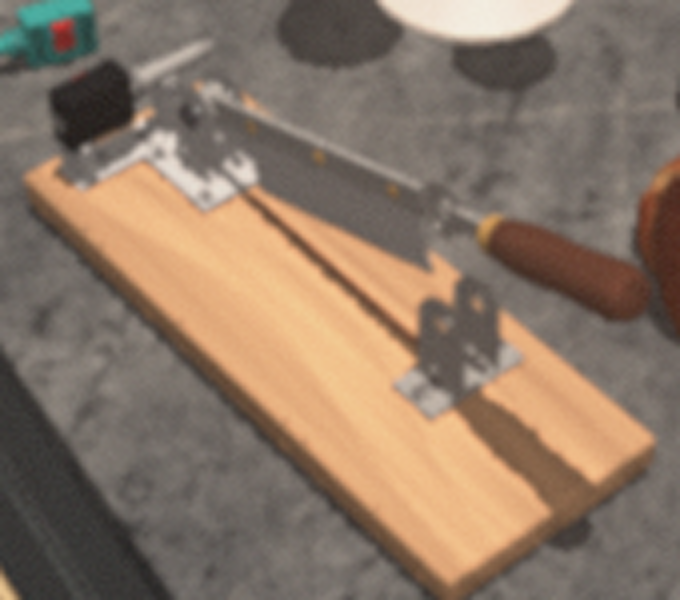

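The top crop gives board corners at (40,105), (667,35), (699,266), (63,335) and the handle's axis middle at about (675,78). The scene crop gives board corners at (25,180), (450,580), (655,437), the handle at about (565,268), and the fork plate tops at (440,300) and (477,283).

```bash
cat > h.py <<'E'
import numpy as np,cv2,pickle
from scipy.spatial.transform import Rotation as R
from scipy.optimize import least_squares
def K(f): return np.array([[f["fx"],0,f["cx"]],[0,f["fy"],f["cy"]],[0,0,1]])
F=np.diag([1.,-1,-1])
def proj(f,P,T=None):
    T=f["cam_to_world"] if T is None else T
    M=F@T[:3,:3].T
    return cv2.projectPoints(np.atleast_2d(P).astype(float),cv2.Rodrigues(M)[0],-M@T[:3,3],K(f),np.array(f["distortion"]))[0][:,0]
def ray(f,uv,T=None):
    T=f["cam_to_world"] if T is None else T
    p=cv2.undistortPoints(np.array([[uv]],float),K(f),np.array(f["distortion"]))[0,0]
    return T[:3,3],T[:3,:3]@np.array([p[0],-p[1],-1])
def onz(f,uv,z,T=None):
    o,d=ray(f,uv,T);return o+d*(z-o[2])/d[2]
def tri(*rs):
    A=0;b=0
    for o,d in rs:
        d=d/np.linalg.norm(d);M=np.eye(3)-np.outer(d,d);A=A+M;b=b+M@o
    p=np.linalg.solve(A,b);return p,[np.linalg.norm(np.cross(p-o,d/np.linalg.norm(d))) for o,d in rs]
def cut(c,P): # cutter->world, c=x,y,yaw
    P=np.atleast_2d(P);s,k=np.sin(c[2]),np.cos(c[2])
    return np.c_[c[0]+k*P[:,0]-s*P[:,1],c[1]+s*P[:,0]+k*P[:,1],P[:,2]]
def inv(c,p):
    s,k=np.sin(c[2]),np.cos(c[2]);d=p[0]-c[0],p[1]-c[1]
    return np.array([k*d[0]+s*d[1],-s*d[0]+k*d[1],p[2]])
top=pickle.load(open("top.pkl","rb"));sc=pickle.load(open("scene.pkl","rb"))
tp=lambda u,v:(240+u/4.4-.4,240+v/4.4-.4)
sp=lambda u,v:(220+u/4-.4,208+v/4-.4)
E
cat > m1.py <<'E'
from h import *
C=np.array([[75,200,30],[75,-200,30],[-75,-200,30],[-75,200,30]])/1e3
ut=np.array([tp(40,105),tp(667,35),tp(699,266),tp(63,335)]);us=np.array([sp(655,437),sp(450,580),sp(25,180)])
g=lambda c:np.r_[(proj(top,cut(c,C))-ut).ravel(),(proj(sc,cut(c,C[1:]))-us).ravel()]
r=least_squares(g,[.45,0,0]);print(r.x,np.round(r.fun.reshape(-1,2),1))
c=r.x
for n,a,b in[("handle",(675,78),(565,268)),("nearplate top",(518,135),(440,300)),("farplate top",(512,98),(477,283)),("grip top mid",(88,257),(92,85))]:
    p,e=tri(ray(top,tp(*a)),ray(sc,sp(*b)));print(n,p,inv(c,p)*1e3,e)
print(onz(top,tp(90,225),.08),onz(top,tp(90,260),.1))
E
python3 m1.py
```

```text
[ 0.47475995 -0.1655186   0.12352562] [[-0.6 -0.5]
 [ 0.4 -0.6]
 [ 0.7  0.5]
 [-0.8  1.5]
 [ 1.4 -0.1]
 [-0.1  1. ]
 [-0.5 -2. ]]
handle [ 0.51696075 -0.33736323  0.17893719] [  20.70596868 -175.73488295  178.93718975] [np.float64(0.0010874380063266196), np.float64(0.0010874380063265454)]
nearplate top [ 0.49724507 -0.25442802  0.09349077] [ 11.3591087  -91.00240191  93.49076813] [np.float64(0.00017177642019708397), np.float64(0.0001717764201969845)]
farplate top [ 0.52155853 -0.25166894  0.0897956 ] [ 35.82726194 -91.26004702  89.79560089] [np.float64(0.0010544463404887376), np.float64(0.0010544463404884698)]
grip top mid [0.42031088 0.00208242 0.09523223] [-33.3837824  173.03273482  95.23223255] [np.float64(0.0008016506957986362), np.float64(0.0008016506957986077)]
[0.44200474 0.00255238 0.08      ] [4.18800513e-01 1.77794846e-04 1.00000000e-01]
```

Run:
```python
from h import *
from station import arm
f=arm.grab_frame("wrist");pickle.dump(f,open("w0.pkl","wb"))
print(f["mount"].round(3),f["fx"],f["distortion"])
print("glass",onz(top,(467,263),0),onz(top,(490,248),.22),"stand lower near edge",onz(top,(238,243),.12),onz(top,(305,180),.12),"upper tier",onz(top,(228,180),.2),onz(top,(222,185),.33))
s=arm.get_state()
Rc=R.from_euler("xyz",s["tool_rot"]);Rt=R.from_euler("xyz",[np.pi,0,.1235])
print((Rc.inv()*Rt).as_rotvec(degrees=True))
c=[.47476,-.16552,.1235]
for z in(.25,):
  t=cut(c,[.02,-.172,z])[0];print(t,Rc.inv().apply(t-s["position"])*100)
print(Rc.as_matrix().round(3))
```

```text
[[ 0.001  0.965  0.263  0.074]
 [ 1.    -0.001 -0.    -0.   ]
 [ 0.     0.263 -0.965 -0.192]
 [ 0.     0.     0.     1.   ]] 362.28663106779925 [-0.06664304  0.          0.          0.          0.        ]
glass [ 0.53603061 -0.57074766  0.        ] [ 0.53641713 -0.57041562  0.22      ] stand lower near edge [0.56231109 0.06028569 0.12      ] [ 0.73660072 -0.11309006  0.12      ] upper tier [0.70896797 0.08098028 0.2       ] [0.65593103 0.0746567  0.33      ]
[-2.10952323e-02  8.19646888e-02  1.49446194e+02]
[ 0.51579571 -0.33374625  0.25      ] [-60.60349331 -72.52921477  -5.65867766]
[[-0.917  0.398 -0.   ]
 [ 0.398  0.917 -0.001]
 [-0.    -0.001 -1.   ]]
```

Request:
step_arm(
  slide=[
    [-2.16,-2.59,-0.4],
    [-2.16,-2.59,-0.4],
    [-2.16,-2.59,-0.4],
    [-2.16,-2.59,-0.4],
    [-2.16,-2.59,-0.4],
    [-2.16,-2.59,-0.4],
    [-2.16,-2.59,-0.4],
    [-2.16,-2.59,-0.4],
    [-2.16,-2.59,-0.4],
    [-2.16,-2.59,-0.4],
    [-2.16,-2.59,-0.4],
    [-2.16,-2.59,-0.4],
    [-2.16,-2.59,-0.4],
    [-2.16,-2.59,-0.4],
  ],
  delta_rot=[
    [0,0,0],
    [0,0,0],
    [0,0,0],
    [0,0,0],
    [0,0,0],
    [0,0,0],
    [0,0,0],
    [0,0,0],
    [0,0,0],
    [0,0,0],
    [0,0,0],
    [0,0,0],
    [0,0,0],
    [0,0,0],
  ],
  grip=[0,0,0,0,0,0,0,0,0,0,0,0,0,0],
  force=20,
)

```text
t: 1.32
position: [0.3818, 0.1186, 0.2494]
tool_rot: [3.141, 0.0, 2.732]
ft_force: [1.1, 0.2, -0.4]
gripper_width: 0.0013
finger_force: 0.0
```

Request:
step_arm(
  slide=[
    [-2.16,-2.59,0],
    [-2.16,-2.59,0],
    [-2.16,-2.59,0],
    [-2.16,-2.59,0],
    [-2.16,-2.59,0],
    [-2.16,-2.59,0],
    [-2.16,-2.59,0],
    [-2.16,-2.59,0],
    [-2.16,-2.59,0],
    [-2.16,-2.59,0],
    [-2.16,-2.59,0],
    [-2.16,-2.59,0],
    [-2.16,-2.59,0],
    [-2.16,-2.59,0],
  ],
  delta_rot=[
    [0,0,0],
    [0,0,0],
    [0,0,0],
    [0,0,0],
    [0,0,0],
    [0,0,0],
    [0,0,0],
    [0,0,0],
    [0,0,0],
    [0,0,0],
    [0,0,0],
    [0,0,0],
    [0,0,0],
    [0,0,0],
  ],
  grip=[0,0,0,0,0,0,0,0,0,0,0,0,0,0],
)

```text
t: 2.48
position: [0.5148, -0.3345, 0.2488]
tool_rot: [3.141, -0.001, 2.732]
ft_force: [-0.1, 0.4, 0.0]
gripper_width: 0.0007
finger_force: 0.0
```

Request:
step_arm(
  slide=[
    [0,0,0],
    [0,0,0],
    [0,0,0],
    [0,0,0],
    [0,0,0],
    [0,0,0],
    [0,0,0],
    [0,0,0],
    [0,0,0],
    [0,0,0],
    [0,0,0],
    [0,0,0],
    [0,0,0],
    [0,0,0],
    [0,0,0],
    [0,0,0],
    [0,0,0],
    [0,0,0],
    [0,0,0],
    [0,0,0],
  ],
  delta_rot=[
    [0,0,7.1],
    [0,0,7.1],
    [0,0,7.1],
    [0,0,7.1],
    [0,0,7.1],
    [0,0,7.1],
    [0,0,7.1],
    [0,0,7.1],
    [0,0,7.1],
    [0,0,7.1],
    [0,0,7.1],
    [0,0,7.1],
    [0,0,7.1],
    [0,0,7.1],
    [0,0,7.1],
    [0,0,7.1],
    [0,0,7.1],
    [0,0,7.1],
    [0,0,7.1],
    [0,0,7.1],
  ],
  grip=[0,0,0,0,0,0,0,0,0,0,0,0,0,0,0,0,0,0,0,0],
)

```text
t: 4.15
position: [0.5146, -0.3328, 0.2489]
tool_rot: [-3.141, 0.0, 0.247]
ft_force: [-0.0, -0.1, 0.9]
gripper_width: 0.0009
finger_force: 0.0
```

Request:
step_arm(
  slide=[
    [0,0,0],
    [0,0,1.5],
    [0,0,1.5],
    [0,0,1.5],
    [0,0,1.5],
    [0,0,1.5],
    [0,0,1.5],
    [0,0,1.5],
    [0,0,1.0],
    [0,0,0.5],
    [0,0,0],
  ],
  delta_rot=[
    [0,0,7.1],
    [0,0,0],
    [0,0,0],
    [0,0,0],
    [0,0,0],
    [0,0,0],
    [0,0,0],
    [0,0,0],
    [0,0,0],
    [0,0,0],
    [0,0,0],
  ],
  grip=[0,0,0,0,0,0,0,0,0,0,0],
)

```text
t: 5.07
position: [0.5141, -0.3325, 0.128]
tool_rot: [-3.14, 0.002, 0.129]
ft_force: [-0.3, 0.4, -0.4]
gripper_width: 0.0005
finger_force: 0.0
```

```bash
cat >> h.py <<'E'
def wT(s,f):
    T=np.eye(4);T[:3,:3]=R.from_euler("xyz",s["tool_rot"]).as_matrix();T[:3,3]=s["position"];return T@f["mount"]
def wrist(n):
    from station import arm
    s=arm.get_state();f=arm.grab_frame("wrist");f["T"]=wT(s,f);pickle.dump(f,open(n+".pkl","wb"));cv2.imwrite(f"pics/{n}.png",f["color"][:,:,::-1]);return s,f
E
python3 -c "
from h import *
s,f=wrist('w1');print(s['ft_force'],s['position'])"
```

```text
[-0.25208333  0.35607642 -0.38460357] [ 0.51413231 -0.33247634  0.12802476]
```

View pics/w1.png

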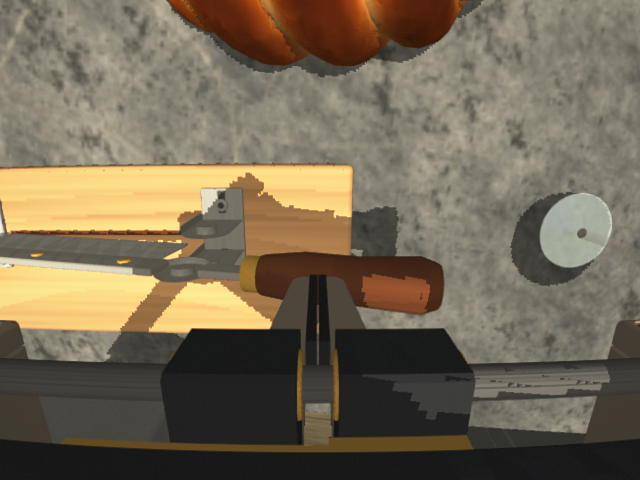

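The wrist view shows the closed tips on the handle top near (317,275), with the arm partly lowered and the fork at about (220,220). I'll continue down.

Request:
step_arm(
  slide=[
    [0,0,0.8],
    [0,0,0.8],
    [0,0,0.5],
    [0,0,0.3],
    [0,0,0],
  ],
  delta_rot=[
    [0,0,0],
    [0,0,0],
    [0,0,0],
    [0,0,0],
    [0,0,0],
  ],
  grip=[0,0,0,0,0],
)

```text
t: 5.53
position: [0.5144, -0.3325, 0.1043]
tool_rot: [-3.141, 0.001, 0.13]
ft_force: [-1.2, -0.7, -0.2]
gripper_width: 0.0003
finger_force: 0.0
```

Request:
step_arm(
  slide=[
    [0,0,0.3],
    [0,0,0.2],
    [0,0,0],
  ],
  delta_rot=[
    [0,0,0],
    [0,0,0],
    [0,0,0],
  ],
  grip=[0,0,0],
)

```text
t: 5.78
position: [0.5147, -0.3328, 0.0999]
tool_rot: [-3.142, 0.0, 0.13]
ft_force: [-0.2, -0.4, 0.7]
gripper_width: 0.0001
finger_force: 0.1
```

Now creep until the stop shows in the force.

Request:
step_arm(
  slide=[
    [0,0,0.2],
    [0,0,0.1],
    [0,0,0],
  ],
  delta_rot=[
    [0,0,0],
    [0,0,0],
    [0,0,0],
  ],
  grip=[0,0,0],
)

```text
t: 6.03
position: [0.5148, -0.3329, 0.097]
tool_rot: [-3.142, -0.0, 0.129]
ft_force: [0.3, -0.5, 0.1]
gripper_width: 0.0006
finger_force: 0.2
```

Request:
step_arm(
  slide=[
    [0,0,0.2],
    [0,0,0.1],
    [0,0,0],
  ],
  delta_rot=[
    [0,0,0],
    [0,0,0],
    [0,0,0],
  ],
  grip=[0,0,0],
)

```text
t: 6.28
position: [0.5147, -0.3328, 0.094]
tool_rot: [-3.141, 0.0, 0.13]
ft_force: [-0.2, -0.1, 0.3]
gripper_width: 0.0004
finger_force: 0.2
```

```bash
python3 -c "
from h import *
s,f=wrist('w2');print(s['ft_force'],s['position'])"
```

```text
[-0.1639805  -0.10692286  0.27380254] [ 0.51473729 -0.33280188  0.09397701]
```

View pics/w2.png

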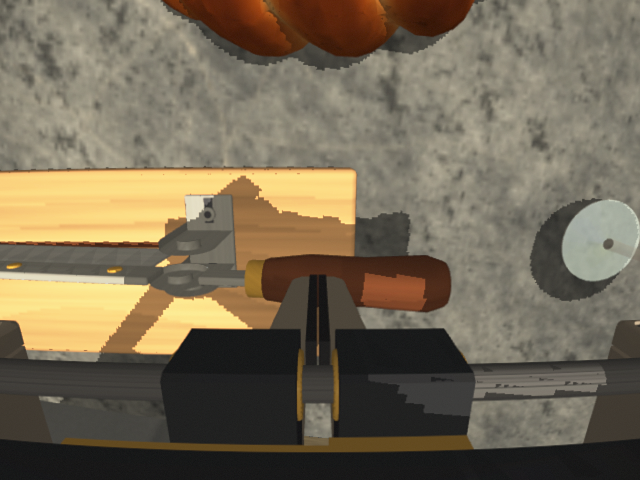

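The handle is still under the tips at (317,275), following down, and the near fork plate stands before the arm at (185,280). Not on the stop yet, so I'll keep creeping.

Request:
step_arm(
  slide=[
    [0,0,0.2],
    [0,0,0.2],
    [0,0,0],
  ],
  delta_rot=[
    [0,0,0],
    [0,0,0],
    [0,0,0],
  ],
  grip=[0,0,0],
)

```text
t: 6.58
position: [0.5147, -0.3328, 0.0898]
tool_rot: [-3.141, 0.0, 0.13]
ft_force: [0.6, -1.0, -0.4]
gripper_width: 0.0007
finger_force: 0.1
```

Request:
step_arm(
  slide=[
    [0,0,0.2],
    [0,0,0.2],
    [0,0,0],
  ],
  delta_rot=[
    [0,0,0],
    [0,0,0],
    [0,0,0],
  ],
  grip=[0,0,0],
)

```text
t: 6.83
position: [0.5147, -0.3327, 0.0858]
tool_rot: [-3.141, 0.0, 0.13]
ft_force: [-0.2, -0.4, 0.6]
gripper_width: 0.0001
finger_force: 0.1
```

Run:
```python
from h import *
from station import arm
s,f=wrist('w3')
for n in('w1','w2','w3'):
    f=pickle.load(open(n+".pkl","rb"));T=f["T"]@np.linalg.inv(f["mount"])
    print(n,"tip",proj(f,[(T@[x,0,.008,1])[:3] for x in(-.01,0,.01)],f["T"]).round(0).tolist())
    for z in(.06,.08,.1,.12): print(z,onz(f,(317,256),z,f["T"]),onz(f,(340,310),z,f["T"]))
a=cv2.imread('pics/w3.png');b=pickle.load(open('w1.pkl','rb'))
cv2.imwrite('pics/c3.png',np.hstack([cv2.resize(cv2.imread(f'pics/{n}.png')[170:330,150:470],(400,200)) for n in('w2','w3')]))
```

```text
w1 tip [[317.0, 288.0], [317.0, 273.0], [317.0, 256.0]]
0.06 [ 0.50520958 -0.33354768  0.06      ] [ 0.4632817 -0.3572973  0.06     ]
0.08 [ 0.51156803 -0.33276298  0.08      ] [ 0.47286439 -0.35468626  0.08      ]
0.1 [ 0.51792649 -0.33197827  0.1       ] [ 0.48244708 -0.35207521  0.1       ]
0.12 [ 0.52428494 -0.33119356  0.12      ] [ 0.49202978 -0.34946417  0.12      ]
w2 tip [[317.0, 288.0], [317.0, 273.0], [317.0, 256.0]]
0.06 [ 0.51669443 -0.33257224  0.06      ] [ 0.48027476 -0.35321076  0.06      ]
0.08 [ 0.52301753 -0.33176714  0.08      ] [ 0.48981884 -0.35058037  0.08      ]
0.1 [ 0.52934063 -0.33096203  0.1       ] [ 0.49936292 -0.34794998  0.1       ]
0.12 [ 0.53566373 -0.33015693  0.12      ] [ 0.50890699 -0.3453196   0.12      ]
w3 tip [[317.0, 288.0], [317.0, 273.0], [317.0, 256.0]]
0.06 [ 0.51921136 -0.3321656   0.06      ] [ 0.48411395 -0.35205404  0.06      ]
0.08 [ 0.52553943 -0.33136378  0.08      ] [ 0.49366342 -0.34942677  0.08      ]
0.1 [ 0.5318675  -0.33056196  0.1       ] [ 0.50321289 -0.3467995   0.1       ]
0.12 [ 0.53819557 -0.32976014  0.12      ] [ 0.51276236 -0.34417223  0.12      ]
```

View pics/c3.png

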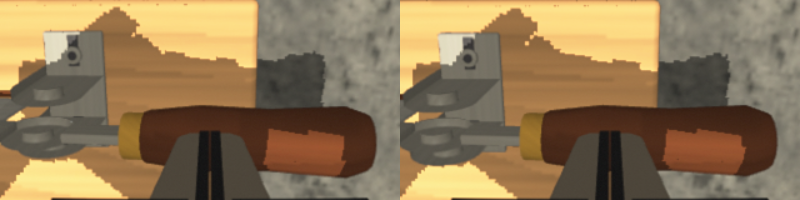

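The crops (left z=.094, right z=.086) show the handle at the same image place under the tips, (210,140) and (610,140), so it is still following. Continuing.

Request:
step_arm(
  slide=[
    [0,0,0.2],
    [0,0,0.2],
    [0,0,0],
  ],
  delta_rot=[
    [0,0,0],
    [0,0,0],
    [0,0,0],
  ],
  grip=[0,0,0],
)

```text
t: 7.13
position: [0.5147, -0.3328, 0.0818]
tool_rot: [-3.141, 0.0, 0.129]
ft_force: [0.6, -0.3, 0.2]
gripper_width: 0.0008
finger_force: 0.1
```

Request:
step_arm(
  slide=[
    [0,0,0.2],
    [0,0,0.2],
    [0,0,0],
  ],
  delta_rot=[
    [0,0,0],
    [0,0,0],
    [0,0,0],
  ],
  grip=[0,0,0],
)

```text
t: 7.38
position: [0.5147, -0.3328, 0.0778]
tool_rot: [-3.141, 0.0, 0.129]
ft_force: [-0.6, -0.2, -0.1]
gripper_width: 0.0006
finger_force: 0.1
```

```bash
cat >> h.py <<'E'
def hand(n):
    f=pickle.load(open(n+".pkl","rb"));c=f["color"].astype(int);h=cv2.cvtColor(f["color"],cv2.COLOR_RGB2HSV)
    m=((h[...,0]<14)&(h[...,1]>110)).astype(np.uint8);m[:200]=0;m[330:]=0;m[:,:240]=0;m[:,470:]=0
    L,lab,st,_=cv2.connectedComponentsWithStats(m);i=1+st[1:,4].argmax();m=lab==i
    out=[]
    for u in(280,370,390,410,430):
        r=np.where(m[:,u])[0]
        if len(r):out.append((u,r.min(),r.max()))
    q=np.where(m);return st[i],out
E
python3 - <<'E'
from h import *
s,f=wrist('w4')
for n in('w1','w2','w3','w4'):
    f=pickle.load(open(n+".pkl","rb"));st,o=hand(n);print(n,st,o)
    for u,a,b in o[1:4]:
        # find z where width between rays perpendicular = 28 mm, axis near
        _,d1=ray(f,(u,a),f["T"]);_,d2=ray(f,(u,b+1),f["T"]);ang=np.arccos(d1@d2/np.linalg.norm(d1)/np.linalg.norm(d2))
        D=.014/np.sin(ang/2);m=d1/np.linalg.norm(d1)+d2/np.linalg.norm(d2);m/=np.linalg.norm(m);print((f["T"][:3,3]+D*m).round(4),end=' ')
    print()
E
```

```text
w1 [ 255  252  189   63 7697] [(280, np.int64(254), np.int64(298)), (370, np.int64(257), np.int64(307)), (390, np.int64(257), np.int64(310)), (410, np.int64(257), np.int64(312)), (430, np.int64(260), np.int64(310))]
[ 0.5172 -0.3617  0.1334] [ 0.5218 -0.37    0.1442] [ 0.5251 -0.3784  0.1508] 
w2 [ 262  255  189   57 7591] [(280, np.int64(257), np.int64(301)), (370, np.int64(257), np.int64(306)), (390, np.int64(257), np.int64(308)), (410, np.int64(256), np.int64(310)), (430, np.int64(257), np.int64(310))]
[ 0.5167 -0.3628  0.0957] [ 0.5204 -0.3721  0.1033] [ 0.5252 -0.3796  0.1136] 
w3 [ 263  254  188   57 7542] [(280, np.int64(258), np.int64(302)), (370, np.int64(257), np.int64(305)), (390, np.int64(256), np.int64(307)), (410, np.int64(255), np.int64(308)), (430, np.int64(256), np.int64(309))]
[ 0.5154 -0.3634  0.0835] [ 0.5208 -0.3719  0.095 ] [ 0.5248 -0.3805  0.1021] 
w4 [ 264  254  187   55 7479] [(280, np.int64(258), np.int64(302)), (370, np.int64(257), np.int64(305)), (390, np.int64(255), np.int64(307)), (410, np.int64(254), np.int64(307)), (430, np.int64(255), np.int64(308))]
[ 0.5154 -0.3635  0.0755] [ 0.5224 -0.371   0.0904] [ 0.5253 -0.3804  0.094 ]
```

Request:
step_arm(
  slide=[
    [0,0,0.2],
    [0,0,0.2],
    [0,0,0],
  ],
  delta_rot=[
    [0,0,0],
    [0,0,0],
    [0,0,0],
  ],
  grip=[0,0,0],
)

```text
t: 7.68
position: [0.5147, -0.3328, 0.0738]
tool_rot: [-3.141, 0.0, 0.129]
ft_force: [-0.1, 0.5, 0.0]
gripper_width: 0.0003
finger_force: 0.1
```

Request:
step_arm(
  slide=[
    [0,0,0.15],
    [0,0,0.15],
    [0,0,0],
  ],
  delta_rot=[
    [0,0,0],
    [0,0,0],
    [0,0,0],
  ],
  grip=[0,0,0],
)

```text
t: 7.93
position: [0.5147, -0.3328, 0.0709]
tool_rot: [-3.141, 0.0, 0.13]
ft_force: [-0.4, -0.1, 0.2]
gripper_width: 0.0005
finger_force: 0.1
```

Run:
```python
from h import *
from station import arm
c=[]
for n,(a,b,d,e) in(("scene",(220,340,280,440)),("top",(230,310,330,440))):
    f=arm.grab_frame(n);pickle.dump(f,open(n+"1.pkl","wb"));c.append(f["color"][a:b,d:e,::-1])
w=pickle.load(open("w0.pkl","rb"))["color"][230:400,:,::-1]
s,f=wrist('w5')
I=np.vstack([np.hstack([cv2.resize(c[0],(400,300)),cv2.resize(c[1],(400,300))]),np.hstack([cv2.resize(w,(400,220)),cv2.resize(f["color"][200:360,180:480,::-1],(400,220))])])
cv2.imwrite("pics/c5.png",I)
```

```text
(no output)
```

View pics/c5.png

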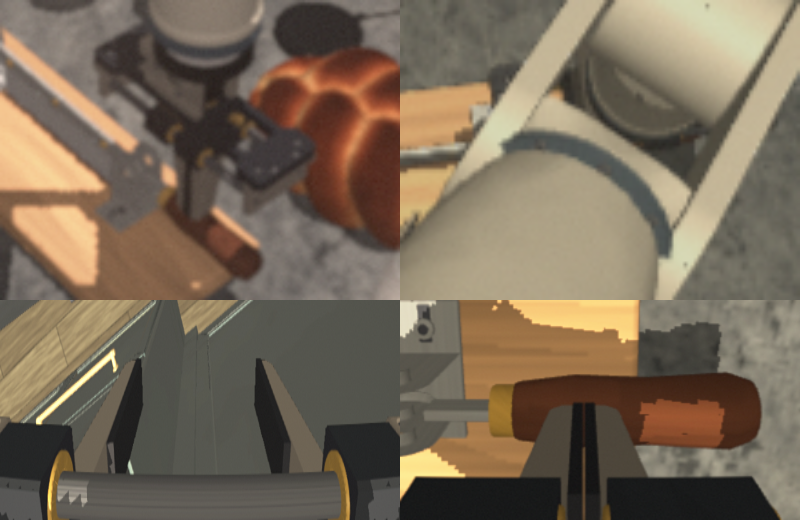

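The composite shows the tips resting on the handle from above in the scene view at (195,210), and the free fingertip row matches the start picture, so contact is right. The arm is entering the fork. Keep lowering.

Request:
step_arm(
  slide=[
    [0,0,0.15],
    [0,0,0.15],
    [0,0,0],
  ],
  delta_rot=[
    [0,0,0],
    [0,0,0],
    [0,0,0],
  ],
  grip=[0,0,0],
)

```text
t: 8.33
position: [0.5148, -0.3329, 0.0679]
tool_rot: [-3.142, 0.0, 0.13]
ft_force: [-0.2, -1.6, 1.1]
gripper_width: 0.0004
finger_force: 0.2
```

Request:
step_arm(
  slide=[
    [0,0,0.15],
    [0,0,0.15],
    [0,0,0],
  ],
  delta_rot=[
    [0,0,0],
    [0,0,0],
    [0,0,0],
  ],
  grip=[0,0,0],
)

```text
t: 8.58
position: [0.515, -0.333, 0.067]
tool_rot: [3.141, -0.0, 0.129]
ft_force: [-4.8, 2.8, 18.5]
gripper_width: 0.0004
finger_force: 9.0
```

Firm stop at z=0.067 (18 N). Now rise and look at the fork from near.

Request:
step_arm(
  slide=[
    [0,0,0],
    [0,0,-3],
    [0,0,-3],
    [0,0,-3],
    [-2,-2.5,-1],
    [-2,-2.5,0],
    [-1.5,-2.5,0],
    [0,0,0],
    [0,0,0],
    [0,0,0],
  ],
  delta_rot=[
    [0,0,0],
    [0,0,0],
    [0,0,0],
    [0,0,0],
    [0,0,0],
    [0,0,0],
    [0,0,0],
    [0,0,0],
    [0,0,0],
    [0,0,0],
  ],
  grip=[0,0,0,0,0,0,0,0,0,0],
)

```text
t: 9.42
position: [0.4514, -0.2661, 0.1655]
tool_rot: [3.141, -0.001, 0.13]
ft_force: [0.9, -0.1, -0.1]
gripper_width: 0.0
finger_force: 0.0
```

Run:
```python
from h import *
s,f=wrist('wa');print(s['position'],s['tool_rot'])
```

```text
[ 0.451363  -0.2661107  0.1655414] [ 3.14067512e+00 -1.02812347e-03  1.29786161e-01]
```

Request:
step_arm(
  slide=[
    [0,-3,0],
    [0,-3,0],
    [0,-2,0],
    [0,0,0],
    [0,0,0],
    [0,0,0],
  ],
  delta_rot=[
    [0,0,0],
    [0,0,0],
    [0,0,0],
    [0,0,0],
    [0,0,0],
    [0,0,0],
  ],
  grip=[4,4,4,4,4,4],
)

```text
t: 9.97
position: [0.4412, -0.1873, 0.1653]
tool_rot: [3.141, -0.001, 0.13]
ft_force: [-0.6, -0.7, -0.4]
gripper_width: 0.038
finger_force: 0.0
```

Run:
```python
from h import *
s,f=wrist('wb');print(s['position'],s['tool_rot'])
c=[.47476,-.16552,.1235]
I=[]
for n in('wa','wb'):
    f=pickle.load(open(n+".pkl","rb"));p=proj(f,cut(c,[[.0225,-.085,.065]]),f["T"])[0];print(n,p)
    x,y=(p-[66,75]).astype(int);x=max(x,0);y=max(y,0);print("crop",x,y);I.append(cv2.resize(f["color"][y:y+150,x:x+133,::-1],(399,450),interpolation=2))
cv2.imwrite('pics/c6.png',np.hstack(I))
```

```text
[ 0.44122653 -0.18728317  0.16528121] [ 3.14084393e+00 -5.65765839e-04  1.29782280e-01]
wa [302.37311561 163.03885107]
crop 236 88
wb [402.26386456 163.53734004]
crop 336 88
```

View pics/c6.png

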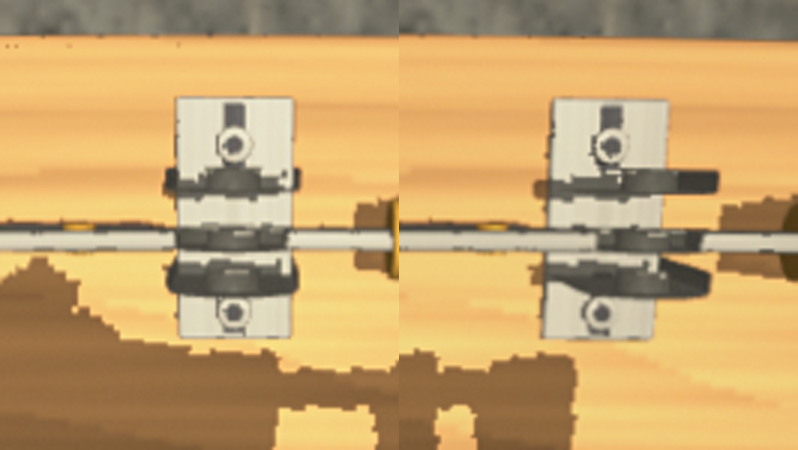

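The crops show the fork's base plate at columns 176–294 (left) and about 545–660 (right), near plate at rows ~262–295, far plate at ~170–195, and the blade between them at row 240, so it is down in the fork. I'll triangulate these.

```bash
cat > m2.py <<'E'
from h import *
A,B=[pickle.load(open(n+".pkl","rb")) for n in('wa','wb')]
a=lambda u,v:(236+u/3-.33,88+v/3-.33); b=lambda u,v:(336+(u-399)/3-.33,88+v/3-.33)
c0=[.47476,-.16552,.1235];c1=[.47476,-.16552,.1298]
for n,p,q in[("base TL",(176,98),(552,99)),("base TR",(295,98),(668,100)),("base BL",(179,337),(541,338)),("base BR",(290,337),(654,339)),("near R",(298,278),(711,280)),("far R",(301,180),(719,181)),("eye boss C top",(236,240),(652,240)),("screw far",(234,145),(610,146)),("screw near",(233,313),(602,313))]:
    P,e=tri(ray(A,a(*p),A["T"]),ray(B,b(*q),B["T"]));print(n,P.round(4),(inv(c0,P)*1e3).round(1),(inv(c1,P)*1e3).round(1),np.round(e[0]*1e3,1))
# far board edge
for n,f in(('wa',A),('wb',B)):
    pts=[]
    h=cv2.cvtColor(f["color"],cv2.COLOR_RGB2HSV)
    for u in range(40,480,20):
        r=np.where(h[60:140,u,1]>90)[0]
        if len(r):pts.append(onz(f,(u,60+r[0]),.03,f["T"]))
    P=np.array(pts);k=np.polyfit(P[:,1],P[:,0],1);res=P[:,0]-np.polyval(k,P[:,1]);g=abs(res-np.median(res))<.003;k=np.polyfit(P[g,1],P[g,0],1)
    print(n,"edge slope yaw",-np.arctan(k[0]),"x at y=-.25",np.polyval(k,-.25),g.sum(),len(P))
print("pred",np.polyval([0,0],0),cut(c0,[[.075,-.085,.03],[.075,-.2,.03]]))
E
python3 m2.py
```

```text
base TL [ 0.5408 -0.2348  0.0323] [ 57.  -76.9  32.3] [ 56.5 -77.2  32.3] 0.0
base TR [ 0.5454 -0.2687  0.0304] [  57.4 -111.1   30.4] [  56.7 -111.4   30.4] 0.1
base BL [ 0.4721 -0.2437  0.0318] [-12.3 -77.2  31.8] [-12.8 -77.1  31.8] 0.0
base BR [ 0.4769 -0.2767  0.0358] [ -11.5 -110.6   35.8] [ -12.2 -110.5   35.8] 0.1
near R [ 0.4991 -0.2736  0.0831] [  10.8 -110.3   83.1] [  10.1 -110.3   83.1] 0.0
far R [ 0.5232 -0.271   0.0817] [  35.  -110.6   81.7] [  34.3 -110.8   81.7] 0.2
eye boss C top [ 0.5066 -0.2569  0.0823] [ 20.3 -94.6  82.3] [ 19.7 -94.8  82.3] 0.2
screw far [ 0.5299 -0.253   0.0359] [ 44.  -93.6  35.9] [ 43.4 -93.9  35.9] 0.1
screw near [ 0.4825 -0.2588  0.039 ] [ -3.8 -93.6  39. ] [ -4.4 -93.5  39. ] 0.2
wa edge slope yaw 0.12763683664391606 x at y=-.25 0.560325642285059 20 20
wb edge slope yaw 0.12781409664413346 x at y=-.25 0.5603797997436706 20 20
pred 0 [[ 0.5596596  -0.24063363  0.03      ]
 [ 0.57382603 -0.35475774  0.03      ]]
```

```bash
cat > m3.py <<'E'
from h import *
import sys
def stereo(n1,n2,c):
    A,B=[pickle.load(open(n+".pkl","rb")) for n in(n1,n2)]
    s=cv2.SIFT_create(3000,contrastThreshold=.01);g=[cv2.resize(cv2.cvtColor(f["color"],cv2.COLOR_RGB2GRAY),None,fx=2,fy=2,interpolation=2) for f in(A,B)]
    k1,d1=s.detectAndCompute(g[0],None);k2,d2=s.detectAndCompute(g[1],None)
    out=[]
    for m,n in cv2.BFMatcher().knnMatch(d1,d2,k=2):
        if m.distance>.85*n.distance:continue
        p=np.array(k1[m.queryIdx].pt)/2-.25;q=np.array(k2[m.trainIdx].pt)/2-.25
        P,e=tri(ray(A,p,A["T"]),ray(B,q,B["T"]))
        if e[0]<.0015 and -.01<P[2]<.2: out.append(np.r_[inv(c,P)*1e3,p])
    return np.array(out)
if __name__=="__main__":
    c=[.47476,-.16552,.1277]
    o=stereo(sys.argv[1],sys.argv[2],c);o=o[np.argsort(o[:,1])]
    x0,x1,y0,y1,z0=map(float,sys.argv[3:8])
    for r in o:
        if x0<r[0]<x1 and y0<r[1]<y1 and r[2]>z0:print(r.round(1).tolist())
E
python3 m3.py wa wb -15 60 -230 60 38
```

```text
[15.6, -227.2, 86.9, 490.5, 175.3]
[35.3, -197.2, 48.0, 436.9, 148.2]
[23.4, -176.6, 86.5, 425.0, 164.0]
[10.7, -145.4, 81.2, 381.1, 179.7]
[26.8, -144.5, 81.1, 380.8, 159.0]
[12.8, -144.2, 82.4, 379.8, 177.4]
[20.6, -139.3, 84.1, 374.2, 167.0]
[13.8, -133.1, 78.2, 364.5, 175.0]
[19.8, -130.1, 83.0, 361.7, 167.8]
[19.8, -130.1, 83.0, 361.7, 167.8]
[20.0, -95.7, 81.2, 315.6, 167.3]
[21.2, -94.9, 80.3, 314.5, 165.4]
[7.6, -94.2, 81.3, 313.6, 183.9]
[7.6, -94.2, 81.3, 313.6, 183.9]
[-4.4, -93.9, 38.0, 313.8, 192.0]
[43.6, -93.9, 38.4, 313.8, 135.8]
[43.6, -93.9, 38.4, 313.8, 135.8]
[43.6, -93.9, 38.4, 313.8, 135.8]
[29.7, -88.0, 88.0, 305.1, 154.4]
[25.3, -87.7, 186.3, 297.9, 173.3]
[17.8, -77.5, 86.9, 290.9, 170.7]
[14.3, -59.1, 43.4, 273.1, 170.8]
[14.3, -59.1, 43.4, 273.1, 170.8]
[7.4, -41.7, 187.1, 202.3, 207.5]
[29.2, -24.6, 198.6, 152.2, 163.8]
```

Request:
step_arm(
  slide=[
    [2,4,0],
    [2,4,0],
    [1.5,4,0],
    [0,3.5,0],
    [0,0,0],
    [0,0,3],
    [0,0,0],
    [0,0,0],
  ],
  delta_rot=[
    [0,0,0],
    [0,0,0],
    [0,0,0],
    [0,0,0],
    [0,0,0],
    [0,0,0],
    [0,0,0],
    [0,0,0],
  ],
  grip=[0,0,0,0,0,0,0,0],
)

```text
t: 10.68
position: [0.5094, -0.3267, 0.1337]
tool_rot: [-3.139, 0.003, 0.129]
ft_force: [-0.0, 0.4, -0.6]
gripper_width: 0.0002
finger_force: 0.0
```

```bash
python3 -c "
from h import *
s,f=wrist('p0');print(s['position'],s['ft_force'],hand('p0'))
for n in('w1','w5'):print(hand(n))"
```

```text
[ 0.50939763 -0.32670438  0.13372799] [-0.02305853  0.43692151 -0.61347993] (array([ 288,  220,  140,   41, 5168], dtype=int32), [(370, np.int64(222), np.int64(258)), (390, np.int64(221), np.int64(260)), (410, np.int64(220), np.int64(260))])
(array([ 255,  252,  189,   63, 7697], dtype=int32), [(280, np.int64(254), np.int64(298)), (370, np.int64(257), np.int64(307)), (390, np.int64(257), np.int64(310)), (410, np.int64(257), np.int64(312)), (430, np.int64(260), np.int64(310))])
(array([ 264,  253,  187,   55, 7420], dtype=int32), [(280, np.int64(258), np.int64(302)), (370, np.int64(256), np.int64(304)), (390, np.int64(255), np.int64(306)), (410, np.int64(254), np.int64(306)), (430, np.int64(255), np.int64(306))])
```

Request:
step_arm(
  slide=[
    [0,0,1.5],
    [0,0,1.5],
    [0,0,0],
    [0,0,0],
  ],
  delta_rot=[
    [0,0,0],
    [0,0,0],
    [0,0,0],
    [0,0,0],
  ],
  grip=[0,0,0,0],
)

```text
t: 11.07
position: [0.511, -0.3266, 0.1059]
tool_rot: [-3.141, 0.0, 0.13]
ft_force: [-0.6, 0.1, 0.7]
gripper_width: 0.0006
finger_force: 0.0
```

```bash
python3 -c "
from h import *
s,f=wrist('p1');print(s['position'],s['ft_force'],hand('p1'))"; python3 m3.py p0 p1 -15 60 -260 -60 38
```

```text
[ 0.51095183 -0.32664609  0.10594401] [-0.62365839  0.08670151  0.6781151 ] (array([ 283,  232,  157,   45, 6434], dtype=int32), [(370, np.int64(234), np.int64(274)), (390, np.int64(233), np.int64(275)), (410, np.int64(232), np.int64(276)), (430, np.int64(235), np.int64(273))])
[15.5, -253.5, 54.4, 431.1, 239.3]
[33.2, -229.1, 38.6, 396.8, 213.6]
[39.4, -219.0, 53.4, 388.2, 209.6]
[39.4, -219.0, 53.4, 388.2, 209.6]
[23.4, -200.9, 110.4, 375.0, 250.1]
[39.0, -198.5, 43.1, 360.6, 205.9]
[37.6, -198.0, 47.5, 360.4, 208.8]
[31.1, -192.4, 56.0, 354.6, 219.0]
[21.2, -187.0, 103.7, 351.7, 250.1]
[21.2, -187.0, 103.7, 351.7, 250.1]
[17.9, -181.2, 96.8, 341.2, 252.3]
[41.9, -163.7, 147.7, 314.3, 236.1]
[29.4, -141.9, 66.0, 286.9, 224.2]
[6.2, -141.7, 71.7, 286.6, 256.5]
[28.7, -139.5, 73.7, 282.2, 227.3]
[30.8, -136.1, 82.4, 276.3, 227.3]
[12.7, -135.7, 83.6, 276.3, 252.9]
[19.1, -132.7, 64.7, 274.7, 237.1]
[20.6, -128.0, 54.7, 270.5, 232.0]
[18.3, -119.9, 101.9, 248.7, 252.9]
[21.1, -118.1, 98.9, 246.7, 247.6]
[21.1, -118.1, 98.9, 246.7, 247.6]
[17.6, -116.3, 40.7, 257.7, 231.1]
[30.7, -115.
[... 596 characters left out ...]
4.1, 215.0, 255.8]
[17.8, -90.2, 54.9, 221.8, 235.4]
[25.4, -90.1, 89.5, 209.1, 239.1]
[29.9, -86.6, 92.2, 201.4, 232.3]
[22.9, -86.2, 154.0, 163.7, 274.1]
[31.0, -84.5, 55.2, 212.4, 218.2]
[17.8, -84.4, 71.8, 208.2, 241.3]
[17.8, -84.4, 71.8, 208.2, 241.3]
[51.0, -83.6, 54.1, 210.3, 192.2]
[18.1, -82.6, 86.9, 199.3, 246.7]
[22.6, -82.5, 71.4, 205.3, 234.8]
[20.2, -82.5, 72.5, 205.1, 238.3]
[21.2, -81.2, 81.9, 199.1, 240.4]
[16.7, -80.9, 86.6, 197.2, 248.5]
[0.4, -80.4, 129.7, 175.8, 295.7]
[18.8, -80.1, 84.4, 196.7, 244.6]
[18.8, -80.1, 84.4, 196.7, 244.6]
[20.8, -78.5, 87.5, 192.8, 243.0]
[20.8, -78.5, 87.5, 192.8, 243.0]
[32.0, -73.6, 55.3, 199.5, 218.1]
[12.4, -73.1, 114.8, 170.7, 267.8]
```

The arm is still down on its stop (handle scale matches an axis near z=0.046). To get the height of the holes, I'll tilt the wrist camera to look at the fork obliquely.

Request:
step_arm(
  slide=[
    [0,0,-2.5],
    [-1,-2.7,-2.5],
    [-1,-2.7,0],
    [-1,-2.7,0],
    [0,0,0],
    [0,0,0],
    [0,0,0],
    [0,0,0],
    [0,0,0],
    [0,0,0],
    [0,0,0],
    [0,0,0],
    [0,0,0],
    [0,0,0],
  ],
  delta_rot=[
    [0,0,0],
    [0,0,0],
    [0,0,0],
    [0,0,0],
    [0,-5,0],
    [0,-5,0],
    [0,-5,0],
    [0,-5,0],
    [0,-5,0],
    [0,-5,0],
    [0,-5,0],
    [0,-5,0],
    [0,0,0],
    [0,0,0],
  ],
  grip=[4,4,4,4,4,4,4,4,4,4,4,4,4,4],
)

```text
t: 12.28
position: [0.4715, -0.2501, 0.1548]
tool_rot: [-3.141, 0.697, 0.131]
ft_force: [-0.3, -0.5, 0.4]
gripper_width: 0.0403
finger_force: 0.0
```

Run:
```python
from h import *
s,f=wrist('o1');print(s['position'],s['tool_rot'],s['ft_force'])
c=[.47476,-.16552,.1277]
p=proj(f,cut(c,[[.0225,-.094,.065]]),f["T"])[0];print(p)
x,y=(p-[90,75]).astype(int).clip(0);print("crop",x,y)
a=f["color"][y:y+150,x:x+200,::-1];cv2.imwrite('pics/c7.png',cv2.resize(a,None,fx=4,fy=4,interpolation=2))
```

```text
[ 0.47150388 -0.2501068   0.15477849] [-3.14119039  0.69691231  0.13062588] [-0.3206584  -0.48139028  0.40539636]
[333.79688983 122.81607559]
crop 243 47
```

View pics/c7.png

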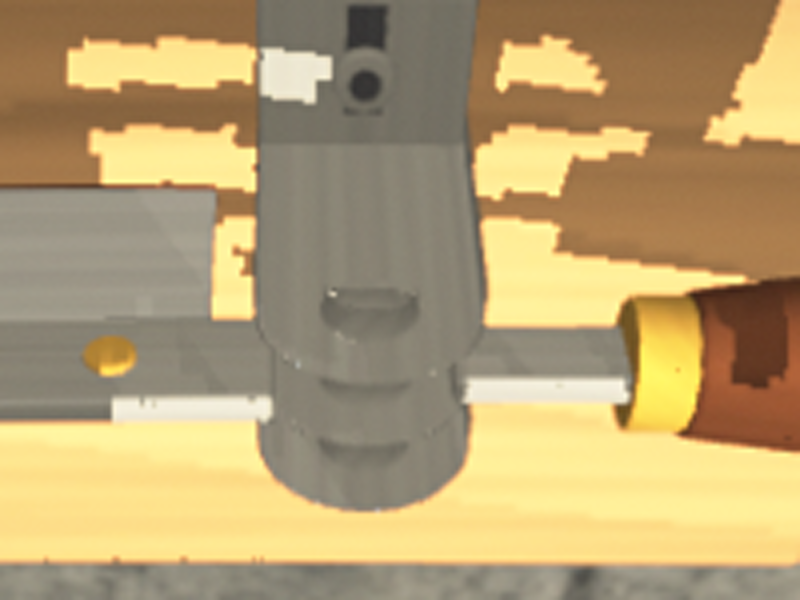

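The oblique view shows the round-topped far plate: its fold with the base at row 142, hole centre at (370,315), plate top at row ~370, and the near plate's top at row 512. The eye lies slightly off the holes.

Run:
```python
from h import *
f=pickle.load(open("o1.pkl","rb"));T=f["T"]
c=[.47476,-.16552,.1277];q=lambda u,v:(243+u/4-.4,47+v/4-.4)
def onx(uv,X):
    o,d=ray(f,uv,T);o=inv(c,o);e=inv(c,ray(f,uv,T)[0]+d)-o;return (o+e*(X-o[0])/e[0])*1e3
for zb in(.032,.034):
    b=inv(c,onz(f,q(365,142),zb,T));print("fold",b*1e3);X=b[0]
    for n,uv in[("hole",(370,315)),("holeR",(418,315)),("holeL",(321,315)),("top",(370,371)),("wR",(483,315)),("wL",(258,315))]:print(n,onx(q(*uv),X).round(1))
    for n,uv in[("near top front",(367,512))]:print(n,onx(q(*uv),X-.031).round(1))
    print("near hole", onx(q(365,449),X-.025).round(1),"boss top",onx(q(368,436),.0175).round(1),onx(q(368,436),.0225).round(1))
print("boardfaredge",inv(c,onz(f,q(400,563),.03,T)),"fer",onx(q(660,360),.02),"handle L/R edges",onx(q(760,285),.02),onx(q(760,447),.02),"arm edges",onx(q(550,328),.0225),onx(q(550,402),.0225))
```

```text
fold [ 30.47685496 -94.62793855  32.        ]
hole [ 30.5 -94.1  78. ]
holeR [  30.5 -101.2   77.9]
holeL [ 30.5 -86.9  78. ]
top [ 30.5 -93.7  90.6]
wR [  30.5 -110.8   77.8]
wL [ 30.5 -77.6  78. ]
near top front [ -0.5 -94.7  87.5]
near hole [  5.5 -94.3  79.4] boss top [ 17.5 -94.   89.7] [ 22.5 -93.6  95.3]
fold [ 31.690403   -94.52579858  34.        ]
hole [ 31.7 -94.   79.5]
holeR [  31.7 -101.    79.5]
holeL [ 31.7 -86.9  79.6]
top [ 31.7 -93.6  92.1]
wR [  31.7 -110.6   79.4]
wL [ 31.7 -77.7  79.6]
near top front [  0.7 -94.6  88.8]
near hole [  6.7 -94.2  80.7] boss top [ 17.5 -94.   89.7] [ 22.5 -93.6  95.3]
boardfaredge [-0.07357897 -0.10665533  0.03      ] fer [  20.         -139.6898758    74.67648864] handle L/R edges [  20.         -159.150531     55.32333988] [  20.         -151.68669467   94.15652719] arm edges [  22.5        -122.62260472   70.38892024] [  22.5        -120.82993135   87.64909121]
```

Run:
```python
from h import *
c=[.47476,-.16552,.1277]
def mask(n):
    f=pickle.load(open(n+".pkl","rb"));h=cv2.cvtColor(f["color"],cv2.COLOR_RGB2HSV)
    m=((h[...,0]<14)&(h[...,1]>110)).astype(np.uint8);m[:60]=0;m[330:]=0
    return f,m
for n in('wa','p0','p1','o1','w2','w4','w5'):
    f,m=mask(n);L,lab,st,cen=cv2.connectedComponentsWithStats(m)
    for i in np.argsort(-st[1:,4])[:3]+1:
        if not(120<cen[i][1]<300) or st[i][4]<800: continue
        M=lab==i;r=[]
        for u in range(st[i][0]+6,st[i][0]+st[i][2]-6,4):
            v=np.where(M[:,u])[0]
            if len(v)>25:r.append((u,(v.min()+v.max())/2,len(v)))
        r=np.array(r);o=inv(c,f["T"][:3,3]);z=[];w=[]
        for u,v,_ in r:
            P=inv(c,f["T"][:3,3]+ray(f,(u,v),f["T"])[1]);d=P-o;q=o+d*(.02-o[0])/d[0];z.append(q)
        z=np.array(z)*1e3
        print(n,st[i],"cols",r[0,0],r[-1,0],"wid",r[len(r)//4,2],"z at x=20: y",z[[0,len(z)//2,-1],1].round(0),z[[0,len(z)//2,-1],2].round(1),"cam",(o*1e3).round(0))
```

```text
wa [ 379  149  129   39 4371] cols 385.0 501.0 wid 36.0 z at x=20: y [-149. -196. -244.] [75.4 73.9 69.5] cam [ 38. -97. 358.]
p0 [ 288  220  140   41 5168] cols 294.0 418.0 wid 40.0 z at x=20: y [-148. -193. -237.] [77.3 75.6 75.2] cam [  88. -165.  326.]
p1 [ 283  232  157   45 6434] cols 289.0 433.0 wid 42.0 z at x=20: y [-147. -193. -240.] [77.3 75.8 75.6] cam [  89. -164.  298.]
o1 [ 413  115  161   49 6743] cols 419.0 567.0 wid 46.0 z at x=20: y [-147. -195. -245.] [75.4 74.5 72.5] cam [166. -83. 255.]
w2 [ 262  255  189   57 7591] cols 268.0 444.0 wid 43.0 z at x=20: y [-144. -207. -239.] [100.7 105.5 107.1] cam [  92. -171.  286.]
w4 [ 264  254  187   55 7479] cols 270.0 442.0 wid 39.0 z at x=20: y [-145. -206. -239.] [85.4 87.3 87.4] cam [  92. -171.  270.]
w5 [ 264  253  187   55 7420] cols 270.0 442.0 wid 39.0 z at x=20: y [-146. -206. -239.] [79.3 78.9 79.8] cam [  92. -171.  263.]
```

All views agree: the handle is level (axis z≈0.075, arm down) and the holes lie at z≈0.080. The visible tips also seem to end higher than the stated offset, so I'll untilt and touch the bare board to calibrate that.

Request:
step_arm(
  slide=[
    [0,0,0],
    [0,0,0],
    [0,0,0],
    [0,0,0],
    [0,0,0],
    [0,0,0],
    [0,0,0],
    [0,0,0],
    [-0.8,-3.4,0],
    [-0.8,-3.3,0],
    [-0.8,-3.3,0],
    [-0.7,-3.3,0],
    [0,0,0],
    [0,0,0],
  ],
  delta_rot=[
    [0,5,0],
    [0,5,0],
    [0,5,0],
    [0,5,0],
    [0,5,0],
    [0,5,0],
    [0,5,0],
    [0,5,0],
    [0,0,0.2],
    [0,0,0],
    [0,0,0],
    [0,0,0],
    [0,0,0],
    [0,0,0],
  ],
  grip=[0,0,0,0,0,0,0,0,0,0,0,0,0,0],
)

```text
t: 13.5
position: [0.4228, -0.1218, 0.157]
tool_rot: [3.14, -0.005, 0.127]
ft_force: [0.8, -0.0, 0.6]
gripper_width: 0.0005
finger_force: 0.0
```

Run:
```python
from h import *
s,f=wrist('q0');print(s['position'],s['tool_rot'])
```

```text
[ 0.42277166 -0.12176877  0.15695982] [ 3.13990016 -0.00452669  0.12738011]
```

Request:
step_arm(
  slide=[
    [0,0,3],
    [0,0,3],
    [0,0,2.5],
    [0,0,1.5],
    [0,0,0],
    [0,0,0],
  ],
  delta_rot=[
    [0,0,0],
    [0,0,0],
    [0,0,0],
    [0,0,0],
    [0,0,0],
    [0,0,0],
  ],
  grip=[0,0,0,0,0,0],
)

```text
t: 14.05
position: [0.4233, -0.1233, 0.0553]
tool_rot: [3.142, 0.0, 0.125]
ft_force: [0.6, -0.4, 0.3]
gripper_width: 0.0002
finger_force: 0.0
```

Request:
step_arm(
  slide=[
    [0,0,0.5],
    [0,0,0.5],
    [0,0,0.3],
    [0,0,0.2],
    [0,0,0],
  ],
  delta_rot=[
    [0,0,0],
    [0,0,0],
    [0,0,0],
    [0,0,0],
    [0,0,0],
  ],
  grip=[0,0,0,0,0],
)

```text
t: 14.47
position: [0.4231, -0.1224, 0.0401]
tool_rot: [3.142, -0.0, 0.126]
ft_force: [0.2, 0.4, -0.0]
gripper_width: 0.0007
finger_force: 0.0
```

Request:
step_arm(
  slide=[
    [0,0,0.15],
    [0,0,0.15],
    [0,0,0],
  ],
  delta_rot=[
    [0,0,0],
    [0,0,0],
    [0,0,0],
  ],
  grip=[0,0,0],
)

```text
t: 14.72
position: [0.4231, -0.1224, 0.037]
tool_rot: [-3.142, 0.0, 0.126]
ft_force: [-0.0, 0.2, -0.6]
gripper_width: 0.0003
finger_force: 0.0
```

Request:
step_arm(
  slide=[
    [0,0,0.25],
    [0,0,0.25],
    [0,0,0.25],
    [0,0,0],
  ],
  delta_rot=[
    [0,0,0],
    [0,0,0],
    [0,0,0],
    [0,0,0],
  ],
  grip=[0,0,0,0],
)

```text
t: 15.05
position: [0.4228, -0.1223, 0.0292]
tool_rot: [-3.141, 0.001, 0.126]
ft_force: [0.0, 0.8, 0.8]
gripper_width: 0.0002
finger_force: 0.0
```

Request:
step_arm(
  slide=[
    [0,0,0.25],
    [0,0,0.25],
    [0,0,0.2],
    [0,0,0],
  ],
  delta_rot=[
    [0,0,0],
    [0,0,0],
    [0,0,0],
    [0,0,0],
  ],
  grip=[0,0,0,0],
)

```text
t: 15.38
position: [0.4228, -0.1223, 0.0223]
tool_rot: [-3.141, 0.001, 0.126]
ft_force: [-0.6, -0.0, -0.3]
gripper_width: 0.0001
finger_force: 0.0
```

```bash
python3 -c "
from h import *
s,f=wrist('q1');print(s['position'],s['ft_force'],s['finger_force'])"
```

```text
[ 0.42284512 -0.12234982  0.0222874 ] [-0.62594505 -0.0322423  -0.3208915 ] 0.0
```

The stated offset is clearly off; keep creeping to contact.

Request:
step_arm(
  slide=[
    [0,0,0.25],
    [0,0,0.25],
    [0,0,0.1],
    [0,0,0],
  ],
  delta_rot=[
    [0,0,0],
    [0,0,0],
    [0,0,0],
    [0,0,0],
  ],
  grip=[0,0,0,0],
)

```text
t: 15.77
position: [0.4229, -0.1224, 0.0164]
tool_rot: [-3.141, 0.0, 0.126]
ft_force: [0.3, 0.3, 0.2]
gripper_width: 0.0001
finger_force: 0.0
```

Request:
step_arm(
  slide=[
    [0,0,0.15],
    [0,0,0.15],
    [0,0,0],
  ],
  delta_rot=[
    [0,0,0],
    [0,0,0],
    [0,0,0],
  ],
  grip=[0,0,0],
)

```text
t: 16.02
position: [0.423, -0.1224, 0.0135]
tool_rot: [-3.141, 0.0, 0.126]
ft_force: [-1.6, 0.3, -0.3]
gripper_width: 0.0006
finger_force: 0.0
```

Request:
step_arm(
  slide=[
    [0,0,0.15],
    [0,0,0.15],
    [0,0,0],
  ],
  delta_rot=[
    [0,0,0],
    [0,0,0],
    [0,0,0],
  ],
  grip=[0,0,0],
)

```text
t: 16.27
position: [0.423, -0.1224, 0.0105]
tool_rot: [-3.142, 0.0, 0.126]
ft_force: [0.0, -0.7, 0.8]
gripper_width: 0.0005
finger_force: 0.0
```

Request:
step_arm(
  slide=[
    [0,0,0.15],
    [0,0,0.1],
    [0,0,0],
  ],
  delta_rot=[
    [0,0,0],
    [0,0,0],
    [0,0,0],
  ],
  grip=[0,0,0],
)

```text
t: 16.52
position: [0.4232, -0.1224, 0.0089]
tool_rot: [3.142, -0.0, 0.126]
ft_force: [-4.3, 1.3, 17.6]
gripper_width: 0.0003
finger_force: 8.4
```

Request:
step_arm(
  slide=[
    [0,0,0.1],
    [0,0,0.1],
    [0,0,0],
  ],
  delta_rot=[
    [0,0,0],
    [0,0,0],
    [0,0,0],
  ],
  grip=[0,0,0],
)

```text
t: 16.77
position: [0.4233, -0.1225, 0.0088]
tool_rot: [3.142, -0.0, 0.126]
ft_force: [-12.5, 4.4, 54.5]
gripper_width: 0.0002
finger_force: 27.4
```

Contact at TCP z=0.009 on the 0.030 board: tips really stand about 20.5 mm *behind* the reported TCP. Now go look at the pin.

Request:
step_arm(
  slide=[
    [0,0,-1],
    [0,0,-3],
    [0,0,-4],
    [0,0,-4],
    [-1,-3,-4],
    [-1,-3,0],
    [0,0,0],
    [0,0,0],
    [0,0,0],
  ],
  delta_rot=[
    [0,0,0],
    [0,0,0],
    [0,0,0],
    [0,0,0],
    [0,0,0],
    [0,0,0],
    [0,0,0],
    [0,0,0],
    [0,0,0],
  ],
  grip=[9,9,9,9,9,9,9,9,9],
)

```text
t: 17.52
position: [0.3984, -0.0708, 0.1587]
tool_rot: [3.141, -0.0, 0.127]
ft_force: [0.4, -0.1, 0.2]
gripper_width: 0.058
finger_force: 0.0
```

```bash
python3 -c "
from h import *
s,f=wrist('r1');print(s['position'],s['tool_rot'])"
```

```text
[ 0.39839424 -0.07077208  0.15872525] [ 3.14125002e+00 -2.23184160e-04  1.26988883e-01]
```

Request:
step_arm(
  slide=[
    [0,-3,0],
    [0,-3,0],
    [0,0,0],
    [0,0,0],
    [0,0,0],
  ],
  delta_rot=[
    [0,0,0],
    [0,0,0],
    [0,0,0],
    [0,0,0],
    [0,0,0],
  ],
  grip=[9,9,9,9,9],
)

```text
t: 17.98
position: [0.3909, -0.0117, 0.1584]
tool_rot: [3.141, 0.001, 0.126]
ft_force: [0.4, -0.9, 0.2]
gripper_width: 0.0898
finger_force: 0.0
```

```bash
cat > m4.py <<'E'
from h import *
c=[.47476,-.16552,.1277]
def blobs(n):
    f=pickle.load(open(n+".pkl","rb"));h=cv2.cvtColor(f["color"],cv2.COLOR_RGB2HSV)
    M={"black":((h[...,2]<60)).astype(np.uint8),"red":(((h[...,0]<8)|(h[...,0]>172))&(h[...,1]>150)&(h[...,2]>80)).astype(np.uint8)}
    for k,m in M.items():
        L,lab,st,cen=cv2.connectedComponentsWithStats(m)
        for i in np.argsort(-st[1:,4])[:6]+1:
            if st[i][4]>(20 if k=="red" else 300):
                P=inv(c,onz(f,cen[i],.1 if k=="black" else .09,f["T"]))*1e3;print(n,k,st[i],cen[i].round(1),"@z",P.round(0))
    print(n,"pred grip",proj(f,cut(c,[[-.033,.165,.1]]),f["T"]))
if __name__=="__main__":
    for n in('r1','r2'):blobs(n)
E
python3 -c "
from h import *
s,f=wrist('r2');print(s['position'],s['tool_rot'])"; python3 m4.py
```

```text
[ 0.39092437 -0.01173488  0.1584386 ] [3.14130017e+00 8.69126153e-04 1.26482712e-01]
r1 black [    0   170   640   310 78066] [309.3 393.5] @z [-188.  110.  100.]
r1 black [291 247  29  42 519] [302.8 269.6] @z [-80. 114. 100.]
r1 black [  0   0  44  65 425] [29.6 37.7] @z [ 82. 295. 100.]
r1 red [ 88 126  18  16 268] [ 96.3 133.6] @z [ 18. 261.  90.]
r1 red [196 196   5  19  73] [197.9 205.3] @z [-34. 191.  90.]
r1 pred grip [[229.72992727 206.31019824]]
r2 black [    0   274   640   206 62891] [310.4 404.5] @z [-199.  169.  100.]
r2 black [ 254  171   81  123 4684] [296.5 235.1] @z [-54. 178. 100.]
r2 black [ 11  22  66  30 606] [41.3 41. ] @z [ 79. 346. 100.]
r2 black [ 37   0  68  61 390] [83.5 38.5] @z [ 79. 315. 100.]
r2 red [154 124  16  17 224] [161.1 132.2] @z [ 18. 273.  90.]
r2 red [278 193   6  22 102] [280.3 204.9] @z [-34. 190.  90.]
r2 pred grip [[314.37132512 206.31147805]]
```

Run:
```python
from h import *
c=[.47476,-.16552,.1277]
A,B=[pickle.load(open(n+".pkl","rb")) for n in('r1','r2')]
P,e=tri(ray(A,(197.9,205.3),A["T"]),ray(B,(280.3,204.9),B["T"]));print("button",P,inv(c,P)*1e3,e)
for k in(-6,6):
    P,e=tri(ray(A,(197.9,205.3+k*9.5/6),A["T"]),ray(B,(280.3,204.9+k*11/6),B["T"]));print(inv(c,P)*1e3)
# grip top extents from grey-level profile across grip, both views
for n,f,u0,v in(('r1',A,229,206),('r2',B,314,206)):
    g=cv2.cvtColor(f["color"],cv2.COLOR_RGB2GRAY)
    print(n,"row",[int(x) for x in g[v,u0-50:u0+40]]);print(n,"col",[int(x) for x in g[150:276,u0-20+ (5 if n=='r1' else 3)]])
```

```text
button [0.41792678 0.01810378 0.09467979] [-32.98537577 189.36650163  94.67978586] [np.float64(0.00010822170439675545), np.float64(0.00010822170439655098)]
[-25.83985342 189.32374217  93.07357789]
[-40.09556818 189.36803305  96.5181188 ]
r1 row [135, 132, 128, 125, 124, 124, 124, 126, 127, 128, 129, 127, 125, 125, 124, 126, 123, 73, 52, 55, 63, 68, 33, 17, 15, 14, 20, 17, 19, 20, 18, 18, 20, 19, 14, 19, 19, 20, 17, 18, 21, 19, 18, 19, 20, 18, 17, 18, 18, 18, 14, 12, 12, 17, 14, 13, 14, 11, 12, 13, 7, 26, 86, 104, 106, 106, 106, 106, 106, 107, 105, 98, 94, 111, 112, 112, 113, 113, 113, 113, 114, 112, 113, 111, 114, 113, 112, 113, 112, 111]
r1 col [194, 194, 193, 189, 164, 188, 194, 195, 196, 197, 182, 105, 141, 202, 193, 137, 124, 186, 209, 209, 207, 173, 55, 16, 29, 33, 35, 40, 40, 39, 40, 41, 41, 40, 39, 39, 38, 38, 41, 38, 39, 40, 38, 41, 39, 29, 19, 18, 18, 17, 18, 19, 19, 20, 18, 17, 19, 18, 17, 15, 20, 15, 21, 22, 21, 20, 19, 20, 16, 20, 19, 19, 20, 20, 16, 18, 19, 17, 19, 17, 18, 19, 18, 15, 19, 18, 17, 11, 27, 56, 58, 58, 60, 61, 63, 63, 62, 63, 64, 62, 63, 61, 59, 59, 55, 56,
[... 325 characters left out ...]
, 213, 214, 214, 214, 214, 214, 214, 214, 214, 214, 214, 214, 215, 214, 214, 215, 214, 215, 214, 214, 215, 215, 214, 215, 214, 215, 217, 218, 207, 152, 145, 147, 147]
r2 col [207, 207, 207, 191, 186, 202, 210, 211, 212, 211, 164, 115, 178, 216, 182, 126, 166, 213, 220, 220, 217, 135, 41, 18, 35, 41, 43, 47, 48, 47, 46, 47, 46, 46, 47, 47, 48, 45, 47, 46, 47, 47, 46, 46, 47, 48, 46, 46, 47, 46, 45, 46, 46, 45, 46, 46, 48, 46, 45, 46, 45, 46, 45, 44, 24, 18, 20, 17, 20, 19, 19, 20, 21, 20, 21, 17, 19, 19, 20, 19, 23, 21, 20, 19, 18, 17, 17, 16, 26, 56, 60, 61, 61, 60, 58, 59, 58, 59, 59, 57, 58, 56, 57, 56, 58, 59, 62, 63, 64, 63, 65, 65, 66, 67, 66, 65, 61, 55, 55, 55, 55, 56, 55, 56, 58, 54]
```

Run:
```python
from h import *
c=[.47476,-.16552,.1277]
B=pickle.load(open("r2.pkl","rb"));T=B["T"];A=pickle.load(open("r1.pkl","rb"))
for z in(.09,.095,.1):
    f=lambda u,v:inv(c,onz(B,(u,v),z,T))*1e3
    print(z,"x",f(299,171.5)[0].round(1),f(299,238)[0].round(1),"y",f(284.3,206)[1].round(1),f(313.7,206)[1].round(1),"shank?")
# edges stereo: r1 row206: button from 196-201, grip left ~201.5, right 240.5(base shadow?)
P,e=tri(ray(A,(201.2,206),A["T"]),ray(B,(284.2,206),T));print("L top edge",inv(c,P)*1e3,e)
P,e=tri(ray(A,(219,171.3),A["T"]),ray(B,(299,171.3),T));print(inv(c,P)*1e3,e)
# shank: bright ridge cols for rows 110-165
for n,F,u0 in(('r1',A,215),('r2',B,300)):
    g=cv2.cvtColor(F["color"],cv2.COLOR_RGB2GRAY)
    for v in(120,140,166):print(n,v,[int(x) for x in g[v,u0-30:u0+30]])
```

```text
0.09 x -9.7 -58.6 y 187.0 165.6 shank?
0.095 x -9.3 -57.2 y 186.5 165.5 shank?
0.1 x -8.9 -55.9 y 186.0 165.5 shank?
L top edge [-33.34045236 186.43185849  96.44770992] [np.float64(2.806328894723284e-05), np.float64(2.806328894710476e-05)]
[-10.25421884 176.44471147  79.74198329] [np.float64(9.578133237545043e-05), np.float64(9.578133237553382e-05)]
r1 120 [128, 126, 120, 126, 131, 140, 151, 163, 171, 165, 156, 148, 140, 132, 127, 122, 120, 117, 117, 158, 191, 170, 186, 185, 162, 172, 184, 194, 205, 217, 227, 234, 222, 205, 192, 176, 161, 145, 131, 108, 93, 116, 117, 115, 117, 117, 116, 117, 145, 214, 215, 214, 214, 213, 214, 214, 214, 214, 214, 215]
r1 140 [120, 121, 120, 115, 110, 103, 96, 95, 96, 102, 106, 110, 112, 114, 113, 112, 112, 113, 115, 163, 215, 196, 187, 187, 169, 152, 170, 181, 190, 200, 215, 225, 233, 224, 206, 193, 178, 163, 146, 131, 112, 115, 166, 169, 171, 183, 192, 178, 143, 83, 76, 76, 77, 78, 76, 99, 203, 244, 243, 243]
r1 166 [120, 123, 128, 134, 136, 135, 133, 124, 112, 115, 120, 127, 130, 131, 130, 130, 129, 127, 129, 131, 129, 112, 97, 97, 109, 119, 122, 11
[... 381 characters left out ...]
 218, 218, 219, 212, 171, 222, 251, 248, 247, 248, 247, 247, 248, 249, 243, 147, 129]
r2 140 [113, 111, 111, 109, 164, 186, 196, 209, 211, 211, 212, 211, 212, 210, 182, 154, 184, 172, 171, 170, 168, 124, 142, 165, 179, 188, 197, 210, 227, 234, 229, 218, 203, 193, 177, 159, 139, 124, 151, 152, 164, 221, 234, 225, 235, 249, 246, 209, 204, 247, 247, 247, 246, 247, 247, 247, 246, 247, 246, 247]
r2 166 [133, 132, 131, 131, 110, 161, 175, 189, 199, 199, 200, 200, 201, 201, 201, 204, 188, 96, 117, 126, 135, 145, 155, 146, 151, 157, 160, 166, 172, 176, 171, 168, 163, 157, 153, 163, 157, 149, 139, 129, 119, 105, 162, 251, 248, 248, 245, 214, 221, 247, 247, 247, 247, 248, 248, 247, 239, 237, 247, 247]
```

Request:
step_arm(
  slide=[
    [1.5,-0.6,2],
    [1.55,-0.7,2.5],
    [0,0,2],
    [0,0,0],
    [0,0,0],
  ],
  delta_rot=[
    [0,0,0],
    [0,0,0],
    [0,0,0],
    [0,0,0],
    [0,0,0],
  ],
  grip=[5,5,5,5,5],
)

```text
t: 18.45
position: [0.4183, 0.0048, 0.0931]
tool_rot: [-3.141, 0.003, 0.125]
ft_force: [-0.1, 0.4, -0.5]
gripper_width: 0.0586
finger_force: 0.0
```

```bash
python3 - <<'E'
from h import *
c=[.47476,-.16552,.1277]
A,B=[pickle.load(open(n+".pkl","rb")) for n in('r1','r2')]
for v,a,b in((120,217.3,298.5),(140,217.8,299.2)):
    P,e=tri(ray(A,(a,v),A["T"]),ray(B,(b,v),B["T"]));print("shank",inv(c,P)*1e3,e)
s,f=wrist('g0');p=s["position"];print(p,inv(c,p)*1e3,s["tool_rot"])
g=cv2.cvtColor(f["color"],cv2.COLOR_RGB2GRAY)
print(proj(f,cut(c,[[-.01,.176,.0975],[-.058,.176,.0975]]),f["T"]),hand)
E
python3 -c "
from m4 import *
blobs('g0')"
```

```text
shank [ 26.50747914 176.57892003  75.34956873] [np.float64(0.0002134485474130124), np.float64(0.00021344854741302727)]
shank [ 12.27067851 176.04939713  79.2021029 ] [np.float64(0.00016535028781031137), np.float64(0.0001653502878102847)]
[0.41831995 0.00477906 0.09313533] [-34.2923527  176.10020886  93.13532797] [-3.14137846  0.00335575  0.12499742]
[[316.95868287 238.09689969]
 [317.15337912 318.99696579]] <function hand at 0x7f4c71593100>
g0 black [    0   237   640   243 71478] [312.1 403. ] @z [-114.  179.  100.]
g0 black [ 289  227   55  126 4260] [317.4 287.1] @z [-37. 176. 100.]
g0 black [  0   0  76  84 624] [55.3 51. ] @z [ 86. 304. 100.]
g0 black [  0  37  43  37 428] [17.6 61.4] @z [ 82. 325. 100.]
g0 red [136 162  20  22 341] [144.9 171.9] @z [ 25. 269.  90.]
g0 red [290 255   7  33 208] [293.2 271.9] @z [-32. 190.  90.]
g0 pred grip [[337.16757076 279.87187355]]
```

Request:
step_arm(
  slide=[
    [0,0,1.5],
    [0,0,1.5],
    [0,0,1],
    [0,0,0.5],
    [0,0,0],
    [0,0,0],
  ],
  delta_rot=[
    [0,0,0],
    [0,0,0],
    [0,0,0],
    [0,0,0],
    [0,0,0],
    [0,0,0],
  ],
  grip=[5,5,5,5,5,5],
)

```text
t: 19.0
position: [0.4198, 0.0053, 0.0497]
tool_rot: [3.141, -0.001, 0.126]
ft_force: [0.5, -0.4, 0.7]
gripper_width: 0.0498
finger_force: 0.0
```

```bash
python3 - <<'E'
from h import *
s,f=wrist('g1');print(s["position"],s["tool_rot"],s["ft_force"])
c=[.47476,-.16552,.1277];print(inv(c,s["position"]))
E
python3 -c "
from m4 import *
blobs('g1')"
```

```text
[0.41981089 0.00534719 0.04972903] [ 3.14142966e+00 -9.54998068e-04  1.25577655e-01] [ 0.50155497 -0.37406946  0.74034327]
[-0.0327412   0.17647384  0.04972903]
g1 black [    0   250   640   230 72362] [312.9 399. ] @z [-74. 178. 100.]
g1 black [  0   0  36  74 572] [20.8 37. ] @z [ 82. 288. 100.]
g1 black [185 388 266   4 548] [318.3 389.3] @z [-69. 176. 100.]
g1 red [101 169  26  26 541] [113.5 180.8] @z [ 26. 263.  90.]
g1 red [283 284  10  44 331] [287.9 307.4] @z [-32. 190.  90.]
g1 pred grip [[343.24929291 319.79628292]]
```

Request:
step_arm(
  slide=[
    [0,0,0.2],
    [0,0,0],
    [0,0,0],
    [0,0,0],
    [0,0,0],
    [0,0,0],
    [0,0,0],
    [0,0,0],
  ],
  delta_rot=[
    [0,0,0.1],
    [0,0,0],
    [0,0,0],
    [0,0,0],
    [0,0,0],
    [0,0,0],
    [0,0,0],
    [0,0,0],
  ],
  grip=[5,2,0.5,0.5,0.5,0.5,0.5,0.5],
  force=45,
)

```text
t: 19.72
position: [0.4194, 0.0056, 0.047]
tool_rot: [3.141, -0.0, 0.124]
ft_force: [-1.0, -1.0, 5.5]
gripper_width: 0.0215
finger_force: 45.0
```

```bash
python3 -c "
from m4 import *
s,f=wrist('g2');print(s['position'],s['tool_rot'],s['ft_force'],s['gripper_width'],s['finger_force']);blobs('g2')"
```

```text
[0.41942443 0.00557525 0.04702612] [ 3.14145420e+00 -1.90650116e-04  1.24296313e-01] [-1.03685686 -1.01097249  5.51396598] 0.021536534573120315 45.00100091099739
g2 black [    0   319   640   161 58793] [316.4 414.2] @z [-81. 177. 100.]
g2 black [ 252  246  132  140 9979] [317.5 328.6] @z [-36. 176. 100.]
g2 black [  0   0  33  69 535] [18.6 34.7] @z [ 82. 287. 100.]
g2 red [ 99 169  26  26 552] [111.4 180.9] @z [ 26. 262.  90.]
g2 pred grip [[344.34059869 322.08251295]]
```

Gripped at 21.5 mm, 45 N, button flush. Lift and carry to in front of the fork.

Request:
step_arm(
  slide=[
    [0,0,-0.5],
    [0,0,-1],
    [0,0,-1.5],
    [0,0,-2],
    [0,0,-1],
    [0,0,0],
    [0,0,0],
  ],
  delta_rot=[
    [0,0,0],
    [0,0,0],
    [0,0,0],
    [0,0,0],
    [0,0,0],
    [0,0,0],
    [0,0,0],
  ],
  grip=[0.5,0.5,0.5,0.5,0.5,0.5,0.5],
)

```text
t: 20.35
position: [0.4195, 0.0057, 0.1071]
tool_rot: [3.141, -0.001, 0.124]
ft_force: [-0.1, 0.6, -0.9]
gripper_width: 0.0213
finger_force: 45.0
```

Request:
step_arm(
  slide=[
    [-1.5,0.5,0],
    [-2.5,1.5,0],
    [-2.5,2.5,0],
    [0,3,0],
    [0,3,0],
    [0,3,0],
    [0,3,0],
    [0,3,0],
    [0,3,0],
    [0,2.5,0],
    [0,1.5,0],
    [0,0.5,0],
    [0,0,0],
    [0,0,0],
  ],
  delta_rot=[
    [0,0,0],
    [0,0,0],
    [0,0,0],
    [0,0,0],
    [0,0,0],
    [0,0,0],
    [0,0,0],
    [0,0,0],
    [0,0,0],
    [0,0,0],
    [0,0,0],
    [0,0,0],
    [0,0,0],
    [0,0,0],
  ],
  grip=[0.5,0.5,0.5,0.5,0.5,0.5,0.5,0.5,0.5,0.5,0.5,0.5,0.5,0.5],
)

```text
t: 21.52
position: [0.3875, -0.2691, 0.1062]
tool_rot: [-3.14, 0.001, 0.124]
ft_force: [0.7, 0.3, -1.4]
gripper_width: 0.022
finger_force: 45.0
```

Run:
```python
from h import *
c=[.47476,-.16552,.1277]
s,f=wrist('i0');print(s['position'],inv(c,s['position'])*1e3,s['tool_rot'],s['ft_force'],s['gripper_width'],s['finger_force'])
g=cv2.cvtColor(f["color"],cv2.COLOR_RGB2GRAY)
T=f["T"]@np.linalg.inv(f["mount"])
h=np.array([(T@[d,0,-.03,1])[:3] for d in(.024,.036,.076,.0885)]);u=proj(f,h,f["T"]);print(u)
for v in np.linspace(u[1,1]-8,u[3,1]-6,7).astype(int):print(v,[int(x) for x in g[v,290:350]])
```

```text
[ 0.38750834 -0.26912895  0.10620992] [-99.73614077 -91.65352635 106.2099173 ] [-3.14008211e+00  1.30316717e-03  1.24096773e-01] [ 0.72647688  0.31078264 -1.42494239] 0.022011686075085538 44.999372363090515
[[316.83167559 252.65250723]
 [316.83968036 227.68447376]
 [316.87144172 137.71821004]
 [316.88315639 107.53933054]]
219 [66, 66, 67, 68, 69, 70, 70, 70, 68, 66, 64, 62, 62, 61, 79, 127, 150, 165, 177, 183, 192, 198, 203, 209, 215, 221, 227, 233, 233, 230, 226, 222, 217, 212, 207, 200, 185, 174, 159, 147, 122, 65, 59, 65, 65, 67, 67, 68, 69, 68, 70, 69, 67, 66, 68, 66, 66, 68, 69, 67]
199 [217, 217, 218, 218, 218, 218, 218, 210, 202, 128, 118, 118, 119, 116, 106, 131, 152, 166, 176, 184, 193, 198, 203, 209, 216, 222, 229, 236, 235, 232, 227, 222, 218, 212, 207, 201, 188, 175, 159, 147, 148, 197, 216, 216, 215, 216, 215, 215, 215, 215, 215, 215, 215, 215, 215, 215, 215, 215, 214, 214]
180 [212, 213, 212, 212, 211, 212, 213, 215, 207, 126, 113, 114, 114, 113, 107, 134, 154, 168, 179, 187, 193, 200, 204, 210, 217, 224, 232, 239, 237, 235, 229, 223, 218, 213, 207, 202, 189, 176, 162, 
[... 622 characters left out ...]
 222, 222, 221, 221, 221, 220, 220, 220, 220, 220, 220, 220, 220, 220, 219, 219, 219, 219]
121 [220, 219, 219, 219, 219, 219, 177, 229, 236, 237, 238, 237, 238, 238, 239, 241, 239, 146, 124, 112, 160, 173, 186, 194, 201, 204, 210, 214, 212, 209, 206, 204, 199, 192, 179, 168, 152, 149, 217, 239, 239, 239, 239, 239, 238, 238, 239, 238, 237, 236, 237, 239, 238, 220, 198, 222, 223, 222, 222, 222]
101 [222, 223, 223, 195, 184, 133, 121, 230, 235, 235, 235, 235, 234, 235, 237, 237, 236, 234, 234, 234, 234, 235, 236, 237, 239, 234, 142, 110, 106, 106, 107, 112, 114, 115, 166, 240, 237, 234, 235, 236, 236, 237, 237, 237, 236, 235, 236, 235, 234, 233, 234, 235, 238, 227, 198, 208, 223, 224, 224, 224]
```

Run:
```python
from h import *
f=pickle.load(open("i0.pkl","rb"))
g=cv2.cvtColor(f["color"],cv2.COLOR_RGB2GRAY)
for u in(318,300,308,330):print(u,"rows84+",[int(x) for x in g[84:150,u]] if u!=300 else [int(x) for x in g[195:290,u]])
print([int(x) for x in g[200:290,318]])
for v in range(92,136,4):print(v,[int(x) for x in g[v,300:336]])
T=f["T"]@np.linalg.inv(f["mount"])
for z in(-.026,-.03,-.034):
    P=[[.0885,0,z],[.0885,0,z-.0025],[.076,.006,z],[.036,0,z-.0095],[.024,0.01,z-.02],[-.024,.01,z-.02]]
    print(z,proj(f,[(T@np.r_[p,1])[:3] for p in P],f["T"]).round(1).tolist())
```

```text
318 rows84+ [84, 191, 232, 232, 127, 109, 112, 114, 113, 103, 56, 52, 54, 53, 52, 58, 86, 106, 109, 162, 226, 241, 235, 172, 147, 191, 206, 207, 207, 207, 209, 209, 210, 211, 212, 212, 212, 212, 212, 213, 215, 215, 217, 217, 218, 219, 219, 221, 221, 221, 222, 223, 223, 225, 234, 241, 241, 241, 240, 240, 240, 240, 240, 240, 240, 240]
300 rows84+ [114, 114, 116, 117, 118, 116, 115, 114, 114, 114, 115, 111, 105, 96, 79, 66, 66, 65, 65, 66, 69, 68, 67, 66, 64, 63, 62, 62, 63, 62, 60, 60, 72, 81, 83, 84, 89, 121, 132, 133, 133, 134, 135, 137, 139, 138, 95, 52, 45, 77, 92, 92, 80, 51, 45, 59, 88, 94, 93, 94, 95, 93, 55, 23, 13, 16, 14, 17, 16, 17, 15, 16, 18, 19, 19, 18, 21, 19, 21, 19, 20, 20, 21, 23, 21, 22, 21, 18, 20, 19, 20, 20, 19, 20, 19]
308 rows84+ [85, 196, 236, 234, 236, 232, 132, 115, 117, 117, 117, 116, 114, 121, 183, 235, 235, 234, 233, 233, 233, 234, 234, 233, 234, 234, 234, 235, 236, 237, 236, 234, 233, 205, 147, 126, 121, 124, 134, 134, 138, 144, 152, 155, 159, 151, 118, 114, 114, 116, 117, 138, 173, 175, 178, 179, 179, 179, 180, 179, 180, 179, 180, 180, 179, 179]
330 rows
[... 2379 characters left out ...]
201, 201, 200, 199]
128 [223, 223, 224, 224, 215, 180, 125, 142, 159, 170, 179, 188, 195, 200, 205, 210, 216, 220, 218, 215, 212, 209, 204, 198, 191, 179, 167, 156, 142, 151, 224, 224, 222, 223, 224, 226]
132 [220, 132, 117, 118, 106, 107, 143, 151, 114, 174, 186, 194, 200, 205, 210, 214, 219, 222, 221, 218, 214, 209, 204, 200, 192, 183, 171, 161, 148, 136, 167, 214, 215, 214, 214, 215]
-0.026 [[316.9, 108.4], [316.9, 107.9], [330.4, 137.9], [316.8, 230.5], [340.3, 263.7], [338.3, 361.6]]
-0.03 [[316.9, 107.5], [316.9, 107.0], [330.7, 137.7], [316.8, 232.7], [340.9, 266.9], [338.8, 366.7]]
-0.034 [[316.9, 106.6], [316.9, 106.1], [331.1, 137.6], [316.8, 235.0], [341.5, 270.2], [339.3, 372.1]]
```

The wrist data put the pin straight in the grip: nose end at row 107.5 and shank centred at column 317.7, matching the prediction. Lower to the hole's height and line up.

Request:
step_arm(
  slide=[
    [0,0.22,2],
    [0,0,2],
    [0,0,1],
    [0,0,0.47],
    [0,0,0],
    [0,0,0],
    [0,0,0],
  ],
  delta_rot=[
    [0,0,-0.2],
    [0,0,0],
    [0,0,0],
    [0,0,0],
    [0,0,0],
    [0,0,0],
    [0,0,0],
  ],
  grip=[0.5,0.5,0.5,0.5,0.5,0.5,0.5],
)

```text
t: 22.15
position: [0.3891, -0.2726, 0.053]
tool_rot: [3.141, -0.001, 0.128]
ft_force: [-0.3, -0.2, -1.3]
gripper_width: 0.0219
finger_force: 45.0
```

Run:
```python
from h import *
c=[.47476,-.16552,.1277]
s,f=wrist('i1');print(s['position'],inv(c,s['position'])*1e3,s['tool_rot'],s['ft_force'],s['gripper_width'],s['finger_force'])
g=cv2.cvtColor(f["color"],cv2.COLOR_RGB2GRAY)
print(proj(f,cut(c,[[.007,-.094,.097],[.007,-.077,.08],[.007,-.111,.08],[.007,-.094,.08]]),f["T"]).round(1).tolist())
for v in range(40,112,8):print(v,[int(x) for x in g[v,270:366:2]])
```

```text
[ 0.38912974 -0.27264821  0.05295343] [-98.57613137 -95.35061792  52.95342856] [ 3.14083538e+00 -8.72567789e-04  1.28075517e-01] [-0.32790777 -0.1638382  -1.3074027 ] 0.021866315081112787 44.99933302402496
[[313.5, 57.2], [273.8, 66.4], [353.9, 66.5], [313.9, 66.3]]
40 [62, 63, 63, 63, 64, 61, 99, 89, 87, 88, 100, 122, 119, 107, 90, 92, 81, 71, 61, 62, 62, 65, 62, 63, 66, 67, 71, 75, 85, 89, 93, 108, 120, 130, 136, 140, 128, 65, 63, 67, 68, 69, 67, 67, 69, 68, 68, 70]
48 [200, 201, 203, 205, 186, 67, 62, 61, 62, 62, 61, 62, 64, 64, 65, 65, 64, 63, 62, 62, 66, 69, 68, 64, 61, 62, 62, 62, 65, 63, 63, 64, 63, 66, 64, 63, 62, 64, 85, 173, 212, 210, 209, 210, 209, 208, 207, 205]
56 [203, 213, 88, 64, 63, 63, 62, 62, 61, 62, 63, 63, 64, 65, 76, 89, 91, 95, 102, 104, 106, 106, 107, 104, 101, 100, 97, 92, 86, 79, 63, 63, 65, 64, 64, 64, 64, 65, 63, 64, 62, 64, 201, 211, 211, 209, 211, 211]
64 [99, 107, 78, 68, 68, 65, 63, 62, 62, 61, 62, 63, 63, 63, 77, 85, 89, 86, 78, 75, 71, 71, 73, 73, 76, 79, 83, 88, 90, 87, 65, 65, 65, 63, 64, 64, 65, 66, 64, 63, 63, 65, 111, 117, 116, 116, 115, 116]
72
[... 506 characters left out ...]
0, 117, 117, 105, 218, 219, 126, 125, 125, 125, 107, 106, 105, 108, 110, 109, 50, 49, 49, 65, 96, 92, 128, 126, 107, 107, 108, 107, 111, 227, 225, 224, 227, 193, 213, 215, 215, 214, 214, 214, 214, 214, 213, 213]
96 [211, 210, 211, 211, 211, 211, 211, 130, 222, 223, 224, 223, 225, 226, 224, 223, 223, 225, 226, 215, 175, 218, 226, 220, 175, 177, 226, 224, 225, 227, 228, 225, 226, 226, 223, 224, 229, 184, 211, 212, 212, 211, 212, 211, 211, 212, 211, 212]
104 [218, 217, 217, 217, 217, 218, 217, 149, 221, 224, 225, 224, 227, 226, 225, 224, 225, 180, 212, 134, 101, 103, 105, 104, 120, 230, 222, 215, 227, 228, 228, 226, 227, 226, 225, 225, 229, 182, 217, 217, 218, 217, 217, 217, 217, 217, 217, 217]
```

The near plate spans columns 274–353 (centre 313.7), the pin is at 317.7: shift 1.7 mm sideways, then advance carefully.

Request:
step_arm(
  slide=[
    [0,-0.17,0],
    [0.5,0,0],
    [0.5,0,0],
    [0,0,0],
    [0,0,0],
  ],
  delta_rot=[
    [0,0,0],
    [0,0,0],
    [0,0,0],
    [0,0,0],
    [0,0,0],
  ],
  grip=[0.5,0.5,0.5,0.5,0.5],
)

```text
t: 22.62
position: [0.3988, -0.2696, 0.0523]
tool_rot: [3.141, -0.0, 0.128]
ft_force: [0.1, 0.2, -1.1]
gripper_width: 0.0218
finger_force: 45.0
```

Request:
step_arm(
  slide=[
    [0.1,0,0],
    [0.1,0,0],
    [0,0,0],
  ],
  delta_rot=[
    [0,0,0],
    [0,0,0],
    [0,0,0],
  ],
  grip=[0.5,0.5,0.5],
)

```text
t: 22.87
position: [0.4003, -0.2693, 0.0521]
tool_rot: [-3.142, 0.0, 0.128]
ft_force: [0.5, -0.1, -2.2]
gripper_width: 0.0213
finger_force: 45.0
```

Request:
step_arm(
  slide=[
    [0.1,0,0],
    [0.1,0,0],
    [0,0,0],
  ],
  delta_rot=[
    [0,0,0],
    [0,0,0],
    [0,0,0],
  ],
  grip=[0.5,0.5,0.5],
)

```text
t: 23.12
position: [0.4024, -0.2691, 0.0522]
tool_rot: [3.142, -0.0, 0.128]
ft_force: [0.2, -0.5, -2.1]
gripper_width: 0.0218
finger_force: 45.0
```

Request:
step_arm(
  slide=[
    [0.1,0,0],
    [0.1,0,0],
    [0,0,0],
  ],
  delta_rot=[
    [0,0,0],
    [0,0,0],
    [0,0,0],
  ],
  grip=[0.5,0.5,0.5],
)

```text
t: 23.37
position: [0.4044, -0.2688, 0.0522]
tool_rot: [3.141, -0.0, 0.128]
ft_force: [-0.3, 0.3, -1.7]
gripper_width: 0.0215
finger_force: 45.0
```

Request:
step_arm(
  slide=[
    [0.1,0,0],
    [0.1,0,0],
    [0,0,0],
  ],
  delta_rot=[
    [0,0,0],
    [0,0,0],
    [0,0,0],
  ],
  grip=[0.5,0.5,0.5],
)

```text
t: 23.62
position: [0.4063, -0.2685, 0.0522]
tool_rot: [-3.142, 0.0, 0.128]
ft_force: [-1.2, -0.8, -1.7]
gripper_width: 0.0214
finger_force: 45.0
```

Request:
step_arm(
  slide=[
    [0.1,0,0],
    [0.1,0,0],
    [0,0,0],
  ],
  delta_rot=[
    [0,0,0],
    [0,0,0],
    [0,0,0],
  ],
  grip=[0.5,0.5,0.5],
)

```text
t: 23.87
position: [0.4078, -0.268, 0.0519]
tool_rot: [-3.141, 0.001, 0.128]
ft_force: [-0.8, -0.4, -2.9]
gripper_width: 0.0216
finger_force: 45.0
```

Request:
step_arm(
  slide=[
    [0.1,0,0],
    [0.1,0,0],
    [0,0,0],
  ],
  delta_rot=[
    [0,0,0],
    [0,0,0],
    [0,0,0],
  ],
  grip=[0.5,0.5,0.5],
)

```text
t: 24.12
position: [0.4095, -0.2677, 0.0518]
tool_rot: [-3.141, 0.001, 0.128]
ft_force: [-2.0, -2.0, -5.8]
gripper_width: 0.0216
finger_force: 45.0
```

Request:
step_arm(
  slide=[
    [0.1,0,0],
    [0.1,0,0],
    [0,0,0],
  ],
  delta_rot=[
    [0,0,0],
    [0,0,0],
    [0,0,0],
  ],
  grip=[0.5,0.5,0.5],
)

```text
t: 24.37
position: [0.4112, -0.2674, 0.0516]
tool_rot: [-3.141, 0.002, 0.128]
ft_force: [-4.3, -2.2, -8.3]
gripper_width: 0.0215
finger_force: 45.0
```

Request:
step_arm(
  slide=[
    [0.1,0,0],
    [0.1,0,0],
    [0,0,0],
  ],
  delta_rot=[
    [0,0,0],
    [0,0,0],
    [0,0,0],
  ],
  grip=[0.5,0.5,0.5],
)

```text
t: 24.62
position: [0.413, -0.2671, 0.0516]
tool_rot: [-3.14, 0.002, 0.128]
ft_force: [-4.2, -1.1, -8.8]
gripper_width: 0.0216
finger_force: 45.0
```

Request:
step_arm(
  slide=[
    [0,0,0.08],
    [0,0,0],
    [0,0,0],
  ],
  delta_rot=[
    [0,0,0],
    [0,0,0],
    [0,0,0],
  ],
  grip=[0.5,0.5,0.5],
)

```text
t: 24.87
position: [0.4138, -0.2673, 0.0512]
tool_rot: [-3.141, 0.001, 0.128]
ft_force: [-3.4, -0.5, -7.7]
gripper_width: 0.0213
finger_force: 45.0
```

Request:
step_arm(
  slide=[
    [0.1,0,0],
    [0.1,0,0],
    [0,0,0],
  ],
  delta_rot=[
    [0,0,0],
    [0,0,0],
    [0,0,0],
  ],
  grip=[0.5,0.5,0.5],
)

```text
t: 25.12
position: [0.4153, -0.267, 0.051]
tool_rot: [-3.141, 0.002, 0.128]
ft_force: [-5.4, -1.5, -8.4]
gripper_width: 0.0216
finger_force: 45.0
```

Request:
step_arm(
  slide=[
    [0,0,0.1],
    [0,0,0],
    [0,0,0],
  ],
  delta_rot=[
    [0,0,0],
    [0,0,0],
    [0,0,0],
  ],
  grip=[0.5,0.5,0.5],
)

```text
t: 25.37
position: [0.4162, -0.2672, 0.0504]
tool_rot: [-3.142, -0.0, 0.128]
ft_force: [-3.3, -0.6, -7.2]
gripper_width: 0.0217
finger_force: 45.0
```

Request:
step_arm(
  slide=[
    [0.1,0,0],
    [0.1,0,0],
    [0,0,0],
  ],
  delta_rot=[
    [0,0,0],
    [0,0,0],
    [0,0,0],
  ],
  grip=[0.5,0.5,0.5],
)

```text
t: 25.62
position: [0.4177, -0.2669, 0.0502]
tool_rot: [-3.141, 0.001, 0.128]
ft_force: [-4.5, -1.7, -8.6]
gripper_width: 0.0215
finger_force: 45.0
```

Request:
step_arm(
  slide=[
    [0,0,0.05],
    [0.1,0,0],
    [0.1,0,0],
    [0,0,0],
  ],
  delta_rot=[
    [0,0,0],
    [0,0,0],
    [0,0,0],
    [0,0,0],
  ],
  grip=[0.5,0.5,0.5,0.5],
)

```text
t: 25.95
position: [0.4204, -0.2667, 0.0498]
tool_rot: [-3.142, -0.0, 0.128]
ft_force: [-2.5, -0.6, -9.9]
gripper_width: 0.0219
finger_force: 45.0
```

Run:
```python
from h import *
c=[.47476,-.16552,.1277]
s,f=wrist('j0');print(inv(c,s['position'])*1e3,s['tool_rot'],s['ft_force'],s['ft_torque'])
g=cv2.cvtColor(f["color"],cv2.COLOR_RGB2GRAY)
for v in(190,210,225):print(v,[int(x) for x in g[v,296:340]])
print([int(x) for x in g[200:280,318]])
```

```text
[-66.84264352 -93.42287088  49.78487771] [-3.14154939e+00 -2.94781682e-04  1.27681525e-01] [-2.49796321 -0.60863624 -9.85426057] [-0.12667216  1.10152772 -0.00719129]
190 [211, 210, 210, 212, 205, 122, 109, 109, 97, 120, 141, 156, 167, 174, 182, 188, 194, 198, 206, 203, 171, 230, 233, 227, 222, 218, 211, 203, 198, 191, 179, 167, 152, 142, 134, 162, 204, 206, 204, 204, 205, 204, 204, 204]
210 [214, 215, 215, 207, 199, 136, 115, 113, 106, 117, 139, 155, 166, 173, 181, 188, 191, 198, 205, 212, 221, 228, 228, 225, 220, 215, 210, 202, 196, 191, 179, 167, 150, 139, 137, 184, 210, 211, 210, 210, 210, 210, 209, 210]
225 [119, 118, 118, 118, 118, 119, 119, 116, 103, 113, 138, 152, 167, 174, 181, 186, 192, 197, 205, 211, 217, 227, 227, 224, 220, 214, 208, 203, 196, 190, 179, 166, 150, 137, 148, 218, 221, 219, 218, 217, 218, 217, 217, 217]
[231, 230, 230, 230, 229, 229, 229, 229, 229, 229, 228, 229, 228, 228, 228, 228, 227, 227, 228, 227, 227, 226, 226, 226, 226, 227, 227, 226, 226, 226, 228, 228, 142, 91, 166, 211, 213, 213, 213, 213, 213, 213, 214, 178, 111, 98, 146, 200, 219, 217, 136, 95, 61, 101, 107, 105, 105, 106, 105, 103, 54, 19, 14, 12, 16, 15, 16, 13, 16, 21, 17, 19, 19, 18, 18, 21, 20, 24, 20, 20]
```

Request:
step_arm(
  slide=[
    [0.1,0,0],
    [0.1,0,0],
    [0,0,0],
  ],
  delta_rot=[
    [0,0,0],
    [0,0,0],
    [0,0,0],
  ],
  grip=[0.5,0.5,0.5],
)

```text
t: 26.25
position: [0.422, -0.2664, 0.0498]
tool_rot: [-3.141, 0.0, 0.128]
ft_force: [-3.0, -1.4, -9.1]
gripper_width: 0.022
finger_force: 45.0
```

Request:
step_arm(
  slide=[
    [0.1,0,0],
    [0.1,0,0],
    [0,0,0],
  ],
  delta_rot=[
    [0,0,0],
    [0,0,0],
    [0,0,0],
  ],
  grip=[0.5,0.5,0.5],
)

```text
t: 26.5
position: [0.4238, -0.2662, 0.0498]
tool_rot: [-3.141, 0.001, 0.128]
ft_force: [-4.4, -1.1, -8.5]
gripper_width: 0.0213
finger_force: 45.0
```

Request:
step_arm(
  slide=[
    [0.1,0,0],
    [0.1,0,0],
    [0,0,0],
  ],
  delta_rot=[
    [0,0,0],
    [0,0,0],
    [0,0,0],
  ],
  grip=[0.5,0.5,0.5],
)

```text
t: 26.75
position: [0.4257, -0.2659, 0.0497]
tool_rot: [-3.141, 0.001, 0.128]
ft_force: [-4.6, -0.4, -8.7]
gripper_width: 0.0218
finger_force: 45.0
```

Request:
step_arm(
  slide=[
    [0.1,0,0],
    [0.1,0,0],
    [0,0,0],
  ],
  delta_rot=[
    [0,0,0],
    [0,0,0],
    [0,0,0],
  ],
  grip=[0.5,0.5,0.5],
)

```text
t: 27.0
position: [0.4277, -0.2657, 0.0497]
tool_rot: [-3.141, 0.001, 0.128]
ft_force: [-4.4, -0.3, -9.9]
gripper_width: 0.0219
finger_force: 45.0
```

Request:
step_arm(
  slide=[
    [0.1,0,0],
    [0.1,0,0],
    [0,0,0],
  ],
  delta_rot=[
    [0,0,0],
    [0,0,0],
    [0,0,0],
  ],
  grip=[0.5,0.5,0.5],
)

```text
t: 27.25
position: [0.4296, -0.2654, 0.0497]
tool_rot: [-3.141, 0.001, 0.128]
ft_force: [-3.2, -0.5, -9.3]
gripper_width: 0.0219
finger_force: 45.0
```

Request:
step_arm(
  slide=[
    [0.1,0,0],
    [0.1,0,0],
    [0,0,0],
  ],
  delta_rot=[
    [0,0,0],
    [0,0,0],
    [0,0,0],
  ],
  grip=[0.5,0.5,0.5],
)

```text
t: 27.5
position: [0.4323, -0.2652, 0.0499]
tool_rot: [3.142, -0.0, 0.128]
ft_force: [-3.3, -1.2, -10.3]
gripper_width: 0.0215
finger_force: 45.0
```

Request:
step_arm(
  slide=[
    [0.1,0,0],
    [0.1,0,0],
    [0,0,0],
  ],
  delta_rot=[
    [0,0,0],
    [0,0,0],
    [0,0,0],
  ],
  grip=[0.5,0.5,0.5],
)

```text
t: 27.75
position: [0.4342, -0.265, 0.0499]
tool_rot: [3.142, -0.0, 0.128]
ft_force: [-3.3, -0.8, -11.0]
gripper_width: 0.0217
finger_force: 45.0
```

Request:
step_arm(
  slide=[
    [0,0,0.03],
    [0.1,0,0],
    [0.1,0,0],
    [0,0,0],
  ],
  delta_rot=[
    [0,0,0],
    [0,0,0],
    [0,0,0],
    [0,0,0],
  ],
  grip=[0.5,0.5,0.5,0.5],
)

```text
t: 28.08
position: [0.4364, -0.2648, 0.0497]
tool_rot: [3.141, -0.001, 0.128]
ft_force: [-2.0, -0.7, -9.4]
gripper_width: 0.0221
finger_force: 45.0
```

Request:
step_arm(
  slide=[
    [0.1,0,0],
    [0.1,0,0],
    [0,0,0],
  ],
  delta_rot=[
    [0,0,0],
    [0,0,0],
    [0,0,0],
  ],
  grip=[0.5,0.5,0.5],
)

```text
t: 28.33
position: [0.4383, -0.2645, 0.0496]
tool_rot: [3.141, -0.0, 0.128]
ft_force: [-2.7, -0.7, -8.5]
gripper_width: 0.0221
finger_force: 45.0
```

Request:
step_arm(
  slide=[
    [0.1,0,0],
    [0.1,0,0],
    [0,0,0],
  ],
  delta_rot=[
    [0,0,0],
    [0,0,0],
    [0,0,0],
  ],
  grip=[0.5,0.5,0.5],
)

```text
t: 28.58
position: [0.4402, -0.2642, 0.0496]
tool_rot: [3.142, -0.0, 0.128]
ft_force: [-3.1, -0.1, -8.6]
gripper_width: 0.0215
finger_force: 45.0
```

Request:
step_arm(
  slide=[
    [0.1,0,0],
    [0.1,0,0],
    [0,0,0],
  ],
  delta_rot=[
    [0,0,0],
    [0,0,0],
    [0,0,0],
  ],
  grip=[0.5,0.5,0.5],
)

```text
t: 28.83
position: [0.4421, -0.264, 0.0496]
tool_rot: [3.142, -0.0, 0.128]
ft_force: [-3.4, -1.1, -9.0]
gripper_width: 0.0216
finger_force: 45.0
```

Request:
step_arm(
  slide=[
    [0.1,0,0],
    [0.1,0,0],
    [0,0,0],
  ],
  delta_rot=[
    [0,0,0],
    [0,0,0],
    [0,0,0],
  ],
  grip=[0.5,0.5,0.5],
)

```text
t: 29.08
position: [0.444, -0.2637, 0.0495]
tool_rot: [-3.142, -0.0, 0.128]
ft_force: [-2.3, -0.9, -9.8]
gripper_width: 0.0219
finger_force: 45.0
```

Request:
step_arm(
  slide=[
    [0.1,0,0],
    [0.1,0,0],
    [0,0,0],
  ],
  delta_rot=[
    [0,0,0],
    [0,0,0],
    [0,0,0],
  ],
  grip=[0.5,0.5,0.5],
)

```text
t: 29.33
position: [0.446, -0.2634, 0.0495]
tool_rot: [-3.142, 0.0, 0.128]
ft_force: [-2.6, -0.8, -10.3]
gripper_width: 0.0216
finger_force: 45.0
```

Request:
step_arm(
  slide=[
    [0.1,0,0],
    [0,0,0],
  ],
  delta_rot=[
    [0,0,0],
    [0,0,0],
  ],
  grip=[0.5,0.5],
)

```text
t: 29.5
position: [0.4469, -0.2633, 0.0495]
tool_rot: [-3.141, 0.0, 0.128]
ft_force: [-2.8, -0.4, -10.0]
gripper_width: 0.0217
finger_force: 45.0
```

Request:
step_arm(
  slide=[
    [0.1,0,0],
    [0,0,0],
  ],
  delta_rot=[
    [0,0,0],
    [0,0,0],
  ],
  grip=[0.5,0.5],
)

```text
t: 29.67
position: [0.4479, -0.2631, 0.0495]
tool_rot: [-3.141, 0.0, 0.128]
ft_force: [-2.5, -1.6, -10.6]
gripper_width: 0.0218
finger_force: 45.0
```

Request:
step_arm(
  slide=[
    [0.1,0,0],
    [0,0,0],
  ],
  delta_rot=[
    [0,0,0],
    [0,0,0],
  ],
  grip=[0.5,0.5],
)

```text
t: 29.83
position: [0.4488, -0.263, 0.0495]
tool_rot: [-3.141, 0.0, 0.128]
ft_force: [-3.2, -1.8, -11.7]
gripper_width: 0.0215
finger_force: 45.0
```

Request:
step_arm(
  slide=[
    [0.1,0,0],
    [0,0,0],
  ],
  delta_rot=[
    [0,0,0],
    [0,0,0],
  ],
  grip=[0.5,0.5],
)

```text
t: 30.0
position: [0.4497, -0.2628, 0.0494]
tool_rot: [-3.141, 0.0, 0.128]
ft_force: [-3.8, -2.0, -10.4]
gripper_width: 0.0217
finger_force: 45.0
```

Request:
step_arm(
  slide=[
    [0.1,0,0],
    [0,0,0],
  ],
  delta_rot=[
    [0,0,0],
    [0,0,0],
  ],
  grip=[0.5,0.5],
)

```text
t: 30.17
position: [0.4507, -0.2627, 0.0494]
tool_rot: [-3.141, 0.0, 0.128]
ft_force: [-3.6, -1.2, -12.8]
gripper_width: 0.0219
finger_force: 45.0
```

Request:
step_arm(
  slide=[
    [0.1,0,0],
    [0,0,0],
  ],
  delta_rot=[
    [0,0,0],
    [0,0,0],
  ],
  grip=[0.5,0.5],
)

```text
t: 30.33
position: [0.4517, -0.2626, 0.0494]
tool_rot: [-3.141, 0.0, 0.128]
ft_force: [-4.6, -2.2, -12.8]
gripper_width: 0.0212
finger_force: 45.0
```

Request:
step_arm(
  slide=[
    [0.1,0,0],
    [0,0,0],
  ],
  delta_rot=[
    [0,0,0],
    [0,0,0],
  ],
  grip=[0.5,0.5],
)

```text
t: 30.5
position: [0.4526, -0.2625, 0.0494]
tool_rot: [-3.141, 0.0, 0.128]
ft_force: [-5.3, -2.0, -13.1]
gripper_width: 0.0214
finger_force: 45.0
```

Request:
step_arm(
  slide=[
    [0.1,0,0],
    [0,0,0],
  ],
  delta_rot=[
    [0,0,0],
    [0,0,0],
  ],
  grip=[0.5,0.5],
)

```text
t: 30.67
position: [0.4536, -0.2623, 0.0494]
tool_rot: [-3.141, 0.0, 0.128]
ft_force: [-4.5, -2.4, -13.0]
gripper_width: 0.0217
finger_force: 45.0
```

Request:
step_arm(
  slide=[
    [0.1,0,0.03],
    [0,0,0],
  ],
  delta_rot=[
    [0,0,0],
    [0,0,0],
  ],
  grip=[0.5,0.5],
)

```text
t: 30.83
position: [0.455, -0.2623, 0.0493]
tool_rot: [-3.142, -0.0, 0.128]
ft_force: [-3.4, -1.6, -12.4]
gripper_width: 0.022
finger_force: 45.0
```

Request:
step_arm(
  slide=[
    [0.1,0,0],
    [0,0,0],
  ],
  delta_rot=[
    [0,0,0],
    [0,0,0],
  ],
  grip=[0.5,0.5],
)

```text
t: 31.0
position: [0.4559, -0.2621, 0.0492]
tool_rot: [-3.142, -0.0, 0.128]
ft_force: [-3.4, -1.2, -12.2]
gripper_width: 0.0217
finger_force: 45.0
```

Request:
step_arm(
  slide=[
    [0.1,0,0],
    [0,0,0],
  ],
  delta_rot=[
    [0,0,0],
    [0,0,0],
  ],
  grip=[0.5,0.5],
)

```text
t: 31.17
position: [0.4568, -0.262, 0.0493]
tool_rot: [-3.142, -0.0, 0.128]
ft_force: [-3.5, -2.5, -12.4]
gripper_width: 0.0224
finger_force: 45.0
```

Request:
step_arm(
  slide=[
    [0.1,0,0],
    [0,0,0],
  ],
  delta_rot=[
    [0,0,0],
    [0,0,0],
  ],
  grip=[0.5,0.5],
)

```text
t: 31.33
position: [0.4578, -0.2619, 0.0492]
tool_rot: [-3.142, 0.0, 0.128]
ft_force: [-4.1, -2.4, -12.2]
gripper_width: 0.0217
finger_force: 45.0
```

Request:
step_arm(
  slide=[
    [0.1,0,0],
    [0,0,0],
  ],
  delta_rot=[
    [0,0,0],
    [0,0,0],
  ],
  grip=[0.5,0.5],
)

```text
t: 31.5
position: [0.458, -0.2618, 0.0492]
tool_rot: [-3.141, 0.001, 0.128]
ft_force: [-7.0, -3.0, -8.9]
gripper_width: 0.0216
finger_force: 45.0
```

Request:
step_arm(
  slide=[
    [0.1,0,0],
    [0,0,0],
  ],
  delta_rot=[
    [0,0,0],
    [0,0,0],
  ],
  grip=[0.5,0.5],
)

```text
t: 31.67
position: [0.458, -0.2617, 0.0492]
tool_rot: [-3.141, 0.003, 0.128]
ft_force: [-12.1, -5.3, -6.1]
gripper_width: 0.0219
finger_force: 45.0
```

Home: x stalls at 0.458 with force rising to 12 N. Ease off half a millimetre, then release.

Request:
step_arm(
  slide=[
    [-0.05,0,0],
    [0,0,0],
    [0,0,0],
    [0,0,0],
    [0,0,0],
    [0,0,0],
    [0,0,0],
  ],
  delta_rot=[
    [0,0,0],
    [0,0,0],
    [0,0,0],
    [0,0,0],
    [0,0,0],
    [0,0,0],
    [0,0,0],
  ],
  grip=[0.5,0.5,3.2,4.4,4.8,4.8,4.8],
)

```text
t: 32.25
position: [0.4608, -0.2623, 0.0502]
tool_rot: [3.14, -0.003, 0.128]
ft_force: [-0.3, 0.4, 0.2]
gripper_width: 0.0476
finger_force: 0.0
```

```bash
python3 -c "
from m4 import *
s,f=wrist('k0');print(s['position'],s['ft_force'],s['gripper_width'],s['finger_force']);blobs('k0')
h=cv2.cvtColor(f['color'],cv2.COLOR_RGB2GRAY);print([int(x) for x in h[200:280,318]]);print([int(x) for x in h[220,296:340]])"
```

```text
[ 0.46080146 -0.2622993   0.05017951] [-0.26571629  0.35121911  0.20365322] 0.04755474894858783 0.0
k0 black [    0   250   640   230 78308] [312.  399.7] @z [-68. -92. 100.]
k0 red [281 288   8  42 257] [284.7 311.6] @z [-28. -79.  90.]
k0 pred grip [[-167.88199992  316.16092515]]
[216, 218, 215, 131, 102, 101, 103, 104, 106, 109, 112, 114, 112, 105, 82, 76, 73, 96, 205, 215, 213, 213, 214, 212, 179, 138, 120, 101, 100, 102, 103, 105, 105, 108, 111, 112, 102, 85, 76, 73, 74, 71, 91, 185, 196, 194, 196, 193, 138, 121, 102, 64, 55, 70, 99, 102, 101, 56, 44, 61, 97, 102, 101, 100, 99, 98, 52, 19, 12, 14, 11, 15, 14, 14, 12, 15, 16, 16, 16, 18]
[76, 75, 75, 75, 75, 75, 74, 79, 112, 134, 150, 161, 169, 176, 182, 186, 194, 198, 204, 210, 212, 214, 213, 209, 205, 199, 195, 188, 177, 167, 156, 146, 130, 94, 76, 75, 74, 75, 77, 75, 76, 75, 76, 73]
```

Run:
```python
from h import *
for n,v,u in(('g1',307,270),('k0',311,270)):
    f=pickle.load(open(n+".pkl","rb"))["color"].astype(int)
    for d in(-12,0,12):print(n,v+d,[(int(p[0]),int(p[1])) for p in f[v+d,u:u+34]])
```

```text
g1 295 [(48, 49), (49, 48), (50, 49), (52, 51), (52, 50), (53, 51), (52, 52), (53, 53), (61, 56), (105, 76), (134, 98), (138, 100), (141, 103), (145, 107), (143, 104), (102, 35), (100, 11), (102, 13), (104, 16), (104, 16), (105, 16), (105, 18), (88, 24), (29, 16), (15, 17), (14, 13), (19, 16), (18, 17), (19, 17), (21, 19), (20, 20), (18, 18), (20, 19), (21, 20)]
g1 307 [(58, 56), (56, 55), (55, 52), (53, 51), (55, 54), (56, 54), (57, 57), (56, 55), (54, 53), (75, 61), (121, 88), (133, 97), (136, 99), (120, 61), (135, 25), (139, 19), (142, 21), (145, 23), (145, 20), (146, 20), (145, 17), (141, 25), (114, 58), (91, 87), (28, 29), (15, 15), (20, 20), (19, 18), (20, 19), (18, 18), (20, 17), (20, 19), (19, 17), (21, 18)]
g1 319 [(58, 57), (59, 58), (60, 58), (61, 59), (61, 58), (62, 61), (61, 59), (62, 60), (58, 58), (61, 57), (92, 68), (113, 84), (116, 86), (110, 69), (120, 27), (132, 16), (137, 17), (143, 21), (146, 22), (145, 22), (144, 20), (140, 20), (117, 43), (106, 101), (34, 34), (15, 16), (18, 19), (19, 18), (18, 18), (22, 22), (19, 18), (17, 17), (20, 18), (19, 19)]
k0 299 [(42,
[... 398 characters left out ...]
100), (136, 99), (135, 97), (137, 99), (135, 97), (137, 98), (135, 98), (111, 60), (128, 21), (132, 20), (135, 17), (138, 21), (139, 21), (140, 18), (139, 25), (111, 55), (72, 66), (21, 22), (16, 14), (19, 19), (16, 16), (19, 18), (17, 17), (19, 18), (17, 17), (21, 20), (20, 18), (15, 15), (19, 18), (16, 16), (18, 18)]
k0 323 [(139, 102), (138, 100), (139, 100), (139, 102), (138, 100), (138, 101), (138, 101), (139, 101), (139, 101), (140, 103), (138, 101), (116, 39), (123, 16), (131, 19), (136, 17), (138, 21), (138, 19), (137, 16), (116, 41), (108, 103), (36, 35), (11, 12), (14, 13), (16, 16), (20, 18), (17, 17), (18, 17), (17, 17), (17, 14), (16, 15), (17, 16), (17, 17), (16, 16), (18, 16)]
```

Request:
step_arm(
  slide=[
    [-0.16,-0.18,0],
    [0,0,0],
    [0,0,0],
  ],
  delta_rot=[
    [0,0,0],
    [0,0,0],
    [0,0,0],
  ],
  grip=[5,5,5],
)

```text
t: 32.55
position: [0.4574, -0.26, 0.0493]
tool_rot: [-3.142, -0.0, 0.128]
ft_force: [-0.3, 0.4, -0.2]
gripper_width: 0.0501
finger_force: 0.0
```

Run:
```python
from h import *
s,f=wrist('k1');print(s['position'],s['tool_rot'],s['ft_force'])
def edges(n):
    c=pickle.load(open(n+".pkl","rb"))["color"].astype(float);d=c[...,0]-c[...,1]*1.0
    m=(c[...,0]>2.2*c[...,1])&(c[...,0]>60);m[:,:250]=0;m[:,300:]=0;m[:270]=0;m[345:]=0
    r=np.where(m.any(1))[0];out=[]
    for v in range(r[0]+4,r[-1]-3,3):
        x=c[v,:,0]-c[v,:,1]-(36);pk=c[v,m[v],0]-c[v,m[v],1]
        # red fraction: background (R-G)=36 (board)/0 (grip); widths by half-level
        q=c[v,:,0]-c[v,:,1];M=np.median(pk);i=np.where(m[v])[0];a,b=i[0],i[-1]
        L=a-(q[a-1]-q[a-4])/(M-q[a-4]);R_=b+1+(q[b+1]-q[b+4])/(M-q[b+4]);out.append((v,L.round(1),R_.round(1),(R_-L).round(1)))
    return r[0],r[-1],out
for n in('g0','g1','k0','k1'):
    try:
        a,b,o=edges(n);print(n,a,b,"med width",np.median([x[3] for x in o]),o[len(o)//2],o[2],o[-2])
    except Exception as e:print(n,e)
for n in('g1','k1'):
    f=pickle.load(open(n+".pkl","rb"));g=cv2.cvtColor(f["color"],cv2.COLOR_RGB2GRAY)
    print(n,[int(x) for x in g[310,322:350]],[int(x) for x in g[225:275,318]])
```

```text
[ 0.45740127 -0.26004499  0.04929374] [-3.14159212e+00 -9.54756065e-05  1.27777138e-01] [-0.3033103   0.35301315 -0.15118789]
g0 270 287 med width 7.25 (280, np.float64(290.0), np.float64(297.3), np.float64(7.3)) (280, np.float64(290.0), np.float64(297.3), np.float64(7.3)) (280, np.float64(290.0), np.float64(297.3), np.float64(7.3))
g1 285 327 med width 8.649999999999999 (307, np.float64(283.7), np.float64(292.5), np.float64(8.8)) (295, np.float64(285.0), np.float64(293.1), np.float64(8.1)) (319, np.float64(283.8), np.float64(293.0), np.float64(9.2))
k0 287 329 med width 7.45 (309, np.float64(280.8), np.float64(288.3), np.float64(7.5)) (297, np.float64(284.0), np.float64(289.2), np.float64(5.2)) (321, np.float64(281.0), np.float64(288.4), np.float64(7.5))
k1 282 324 med width 8.05 (304, np.float64(285.9), np.float64(294.0), np.float64(8.1)) (292, np.float64(289.0), np.float64(294.5), np.float64(5.5)) (316, np.float64(286.0), np.float64(294.1), np.float64(8.1))
g1 [19, 19, 21, 21, 17, 18, 20, 18, 22, 19, 18, 19, 15, 19, 17, 19, 19, 14, 15, 28, 67, 113, 108, 106, 104, 105, 105, 106] [226, 226, 225, 225, 225, 227, 227, 141, 94, 175, 213, 215, 213, 213, 213, 213, 214, 211, 165, 104, 102, 180, 216, 218, 215, 127, 95, 97, 106, 107, 107, 106, 104, 104, 84, 36, 14, 15, 16, 13, 16, 11, 17, 17, 16, 17, 18, 21, 20, 16]
k1 [17, 19, 18, 17, 17, 17, 17, 16, 18, 19, 20, 18, 16, 19, 15, 14, 17, 15, 16, 16, 15, 54, 101, 103, 102, 102, 102, 101] [103, 101, 100, 100, 100, 90, 78, 73, 73, 71, 72, 108, 179, 187, 187, 188, 188, 189, 189, 185, 108, 83, 117, 186, 192, 121, 66, 42, 51, 94, 100, 100, 99, 97, 97, 78, 32, 15, 12, 11, 13, 16, 13, 14, 16, 12, 18, 16, 18, 20]
```

Button reads out to within about 0.3 mm of its free state, and the collar sits against the plate. Retreat straight up and check once more.

Request:
step_arm(
  slide=[
    [0,0,-0.5],
    [0,0,-1.5],
    [0,0,-2.5],
    [0,0,-3],
    [0,0,-3],
    [0,0,-2],
    [0,0,0],
    [0,0,0],
    [0,0,0],
  ],
  delta_rot=[
    [0,0,0],
    [0,0,0],
    [0,0,0],
    [0,0,0],
    [0,0,0],
    [0,0,0],
    [0,0,0],
    [0,0,0],
    [0,0,0],
  ],
  grip=[5,5,5,5,5,5,5,5,5],
)

```text
t: 33.35
position: [0.4569, -0.2599, 0.1737]
tool_rot: [-3.141, 0.001, 0.128]
ft_force: [0.5, -0.8, 0.4]
gripper_width: 0.0497
finger_force: 0.0
```

Run:
```python
from m4 import *
from station import arm
s,f=wrist('z0');print(s['position'],s['ft_force']);blobs('z0')
print("expected button", proj(f,cut(c,[[-.0285,-.094+.0133,.095]]),f["T"]))
print(arm.hand_in())
```

```text
[ 0.45693461 -0.25988784  0.17368794] [ 0.50061516 -0.82170578  0.36541711]
z0 black [    0   268   640   212 71283] [312.8 405.2] @z [-179.  -88.  100.]
z0 black [ 280  205   55  103 2317] [315.1 251.5] @z [-37. -90. 100.]
z0 black [ 568  148   67   79 1679] [591.2 192.8] @z [  10. -301.  100.]
z0 black [322   0  57  25 764] [351.9  10.3] @z [ 131. -114.  100.]
z0 black [413   0  60  31 664] [436.6  13.1] @z [ 130. -171.  100.]
z0 red [300 227   5  22  91] [302.1 238.7] @z [-29. -80.  90.]
z0 pred grip [[  0.85625256 246.11877537]]
expected button [[303.33318032 239.33897734]]
the job is handed in; nothing more can be done
None
```

The blade arm is down, the pin is home and locked in the fork with its button out as far as the wrist camera shows, the arm is clear, and the job is handed in at about 33 s; no verdict was shown.

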